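# Load cross pins on the wash carrier, bar them in and index it

## Robot

A 6-joint arm with a two-finger parallel gripper is mounted at the origin on the work surface. World frame = base frame: x ahead of the robot, y to its left, z up, the work surface at z = 0. Lengths are in mm, angles in rad, forces in N, time in s.
With the tool pointing down it reaches from about 350 to 775 mm from the base axis. Payload 7.3 kg.
Tool frame: the origin (TCP) lies at the very end of the fingers, on their centre line; the grasp point (between the pads) lies 19 mm behind it; z points along the fingers, y is the line along which they close (so a half turn about z gives the same grasp; the last joint's range is limited). The gripper opens to 92 mm and grips with 3 to 60 N. Pads are 19 mm wide; open, the fingers measure 130 mm over their backs; the gripper's body (75 mm by 190 mm) begins 47 mm behind the grasp point.
Start: joints at [0.988, 0.342, 1.524, -0, 1.275, -0.146], TCP at [222.086, 475.734, 226.741] pointing down, gripper open.
Joint ranges: [-2.53, 2.53], [-0.77, 2.02], [0.04, 2.7], [-1, 4.14], [0.28, 2.66], [-3.11, 3.11]. Speed limits (rad/s): [2.57, 2.57, 3.14, 3.14, 3.14, 3.14].

## Interface

Orientations are given as [roll, pitch, yaw] about the fixed x, y, z axes, in that order (R = Rz(yaw) Ry(pitch) Rx(roll)).
In Python, from plant import get_obs, optics, ticket, finder gives the robot as it stands.
- The arm moves only by the tool send_rows, never from a script. Its arguments are lists of equal length, an entry for each row: "offset": the shift along the tool's x, y, z scaled (see below), a list of three; "delta_rot": the turn, a rotation vector about the tool's x, y, z scaled (see below), a list of three. In form: {"offset": [[dx, dy, dz], ...], "delta_rot": [[rx, ry, rz], ...]}. A call has 1 to 8 rows; each row is the pose to reach, as a shift and turn from the pose commanded when the call began, along the tool's axes at that moment, turning the shorter way round; what a row does not reach only later rows make up. The controller multiplies each number of a shift by 120 mm and each number of a turn by 360 degrees. A row lasts 1/8 s, in which the tool goes at most 62.5 mm and 10.7 degrees, less where a joint would pass 70% of its speed; a pose out of reach is approached as far as the arm can. A call with a number of a shift or a turn outside -1 to 1 is refused whole. A call with a gripper value outside its range is refused whole. "grip" is the opening, from 0 (shut) to 1 (fully open), set as the call begins (left out, the last holds). The fingers move at their own pace and stop on an object; the grip force is fixed at half the most. Time passes only in rows, so rows that repeat a pose let the fingers close. It gives the time, the measured TCP pose, the force, the opening and the grip force at its end, in the units of the state.
- get_obs(): the state, without advancing time (a new reading comes with each control period).
- optics.capture(name): name is "side" or "top" or "wrist"; returns the picture (420x560x3 uint8, red, green, blue); there is no depth.
- optics.get_calibration(name): a dict with "fx", "fy", "cx", "cy" (pixels), "world_from_camera" (4x4, takes a point from camera to world coordinates). Camera axes: x right, y down, z forward; pixel columns grow to the right and rows downward; lengths in mm; the calibration is good to about 2 mm. A picture is of the moment at which its call begins: read the wrist's pose just before it. get_calibration takes no time and is no camera call; for the wrist camera it gives the pose at the moment of the call.
- ticket.close_job(): hands the job in; it is judged then, once.
Trained networks look in the newest picture that a camera, given by its name, has taken for a name from the list of things; names that differ only in an ending like _2 or _b are one class to them, and where a whole thing is asked for, a point or a joint stands for the part that bears it (a point fixed in the world has none). Each returns a list of dicts, best first, with "confidence" (0 to 1); they miss things now and then, are a little off and sometimes report something else, mostly with a low value. They report only what shows in the picture. A call takes as long as a camera call. They do not tell look-alikes from the thing itself.
- finder.boxes_of(target, camera): "box" ([left, top, right, bottom] in pixels, round what is visible of it).
- finder.silhouettes(target, camera): "region" (420x560 bool, what is visible of it) and "box" ([left, top, right, bottom] in pixels, round what is visible of it).
- finder.pinpoint(target, camera): "uv" ([column, row] in pixels: a listed point, or the origin of a listed thing).
The state is a dict: "time": time; "joint_positions": joint angles; "dq": joint speeds; "tau": joint torques, N m; "tool_pos": TCP position; "tcp_rot": TCP orientation; "contact_force": force on the tool from outside, world axes, zero at the start; "moment": the same for the moment, N m; "grip_width": finger opening in mm; "finger_force": force on a finger pad.
Only numpy, scipy, OpenCV 4.12 (cv2) and the standard library are available. Lean on these libraries where they do the work, as an engineer would, in place of code of your own. Each camera call takes 0.05 s, during which the arm holds its last target. There are 200 camera calls.

## Task

Get the differential cross pins ready for the parts washer: while the carrier is still at its loading end (the right), lay every loose cross pin into the carrier, one per slot pair, then lay both retaining bars across over the pins, one on the front pair and one on the rear pair of forked posts, each fully down in its forks with its ends about flush with the posts. Then slide the loaded carrier along the rail to the left until it sits in the station detent, and let go; leave the hammer, the spray can and the wood block where they are.

Things in the scene. Friction and masses are not known exactly. Their poses are not given: they have to be found in the camera images.
- tray (a point): Aluminium carrier on a rail slide; point: centre of its base plate's underside, 32 mm above the bench. x points across the rail away from the robot, y along the rail to the left, z up; the fixture may be turned up to 6 degrees. Plate 120 mm in x, 12 thick, y -181 to +135. Two dark toothed combs stand on it at x = -32 and +32 mm, four forked posts at x = +-32, y = +-122.
- slot0 (a point): Slot pair at tray y = -81 mm: where a pin's centre (x along tray x) comes to lie, 32 mm above the tray point. Slots of the front and rear comb (each 20 mm thick, at tray x = -32 and +32) are 22 mm wide, open above; their floor is 8 mm below this point, tooth tops 9 mm above it. Between the combs (44 mm) is only the plate, its top 20 mm below this point.
- slot1 (a point): Slot pair at tray y = -27 mm: where a pin's centre (x along tray x) comes to lie, 32 mm above the tray point. Slots of the front and rear comb (each 20 mm thick, at tray x = -32 and +32) are 22 mm wide, open above; their floor is 8 mm below this point, tooth tops 9 mm above it. Between the combs (44 mm) is only the plate, its top 20 mm below this point.
- slot2 (a point): Slot pair at tray y = 27 mm: where a pin's centre (x along tray x) comes to lie, 32 mm above the tray point. Slots of the front and rear comb (each 20 mm thick, at tray x = -32 and +32) are 22 mm wide, open above; their floor is 8 mm below this point, tooth tops 9 mm above it. Between the combs (44 mm) is only the plate, its top 20 mm below this point.
- slot3 (a point): Slot pair at tray y = 81 mm: where a pin's centre (x along tray x) comes to lie, 32 mm above the tray point. Slots of the front and rear comb (each 20 mm thick, at tray x = -32 and +32) are 22 mm wide, open above; their floor is 8 mm below this point, tooth tops 9 mm above it. Between the combs (44 mm) is only the plate, its top 20 mm below this point.
- seat_front (a point): Front pair of forked posts (tray x = -32 mm): where the centre of a bar laid along tray y comes to lie, 52 mm above the tray point. The posts, 18 mm in y, stand at 122 mm to either side; each top has a seat 9 mm below this point between two ears 26 mm apart in x, 5 mm thick, rising 4 mm above this point.
- seat_rear (a point): Rear pair of forked posts (tray x = 32 mm): where the centre of a bar laid along tray y comes to lie, 52 mm above the tray point. The posts, 18 mm in y, stand at 122 mm to either side; each top has a seat 9 mm below this point between two ears 26 mm apart in x, 5 mm thick, rising 4 mm above this point.
- carrier (a joint): Travel of the carrier along the rail, m: 0 at the right end stop, growing to the left, end stop at 0.150. Starts between 0 and 0.035 (loading end: under 0.06). The station detent, a spring roller on the rail's far side that drops between two studs on the carrier's edge, holds it at 0.130; passing a stud takes about 8 N, elsewhere it slides with 3 N and stays where left.
- handle (a point): Centre of the top of the carrier's upright push tab at its right end: dark steel, 20 mm in tray x by 12 mm in tray y, at tray y = -170 mm, 92 mm above the tray point (80 mm above the plate). Can be pinched or pushed over its upper 50 mm.
- pin0: Differential cross pin of bright steel, 200 g: a round rod 16 mm in diameter and 88 mm long with a square block in the middle, 24 x 24 mm and 30 mm long. Origin at its centre, x along the rod. Symmetric end for end and about its faces. Lies on the bench with its centre 12 mm up. Three or four of the four are present; all alike.
- pin1: Differential cross pin of bright steel, 200 g: a round rod 16 mm in diameter and 88 mm long with a square block in the middle, 24 x 24 mm and 30 mm long. Origin at its centre, x along the rod. Symmetric end for end and about its faces. Lies on the bench with its centre 12 mm up. Three or four of the four are present; all alike.
- pin2: Differential cross pin of bright steel, 200 g: a round rod 16 mm in diameter and 88 mm long with a square block in the middle, 24 x 24 mm and 30 mm long. Origin at its centre, x along the rod. Symmetric end for end and about its faces. Lies on the bench with its centre 12 mm up. Three or four of the four are present; all alike.
- pin3: Differential cross pin of bright steel, 200 g: a round rod 16 mm in diameter and 88 mm long with a square block in the middle, 24 x 24 mm and 30 mm long. Origin at its centre, x along the rod. Symmetric end for end and about its faces. Lies on the bench with its centre 12 mm up. Three or four of the four are present; all alike.
- bar0: Retaining bar: plain square aluminium box-section bar 18 x 18 mm, 262 mm long, 180 to 290 g, black end plugs. Origin at its centre, x along its length; any side may be up. Lies on the bench with its centre 9 mm up. The two bars are alike.
- bar1: Retaining bar: plain square aluminium box-section bar 18 x 18 mm, 262 mm long, 180 to 290 g, black end plugs. Origin at its centre, x along its length; any side may be up. Lies on the bench with its centre 9 mm up. The two bars are alike.
- hammer: Bystander: hammer lying on the left of the mat, about 300 mm long. Leave alone.
- spraycan: Bystander: upright can, 52 mm in diameter and 170 mm tall, far left of the rail; origin at its foot. Leave alone.
- woodblock: Bystander: dark wood block 100 x 70 x 35 mm, far right beyond the rail; origin under its centre. Leave alone.
Not all that is in view belongs to the job. What is shaped like the pin2 but orange is not meant.

How it is judged:
By the outcome, as a careful person would: the job done as asked, in the order asked, and still so for the second after the job is handed in, with the robot touching nothing.
Of pin0, pin1, pin2, pin3 only 3 to 4 are there at a start; the rules pass over those that are not, and their reading is None.
At some moment in a run one of pin0, pin1, pin2, pin3, bar0, bar1 may be knocked a few centimetres aside while the robot is not near it.
Once in a run the grip may slacken for a moment while it holds something.
It also fails if it takes over 200 s, if anything falls off the work surface, if the arm or the gripper's body presses on something with over 40 N, if the wrist force passes 120 N, or if a joint passes its speed limit or range.

## Working session

There is one attempt and no reset: what is moved stays moved. The work goes in short steps, Python scripts to look and compute and a tool call to move; the robot and the scene stay as the last step left them, time stands still between calls to the robot, and variables do not carry over. Pictures are saved under pics/ and viewed, at most 14 in all, crops included, and the job is handed in when it is done.

Besides the shell and the picture viewer there is one more tool, called after ">>>" by a JSON object that holds its "name" and its "arguments", one argument or row to a line. send_rows: Moves the arm, as the interface text tells. Its arguments: {"type":"object","properties":{"offset":{"type":"array"},"delta_rot":{"type":"array"},"grip":{"type":"number"}},"required":["offset","delta_rot"]}

```bash
mkdir -p pics; ls
cat > a.py <<'E'
from plant import get_obs, optics, ticket, finder
import numpy as np, cv2
print(get_obs())
for n in ("side","top","wrist"):
    im=optics.capture(n); cv2.imwrite(f"pics/{n}0.png",im[:,:,::-1])
    c=optics.get_calibration(n); print(n,{k:np.round(v,3).tolist() for k,v in c.items()})
for t in ("tray","slot0","slot1","slot2","slot3","seat_front","seat_rear","handle","pin0","bar0","hammer"):
    print(t,[(np.round(d["uv"]).tolist(),round(d["confidence"],2)) for d in finder.pinpoint(t,"top")])
E
python3 a.py
```

```text
pics
{'time': 0.0, 'joint_positions': array([ 9.88047980e-01,  3.42728574e-01,  1.52502107e+00, -1.60764117e-06,
        1.27539965e+00, -1.46016102e-01]), 'dq': array([-1.84897605e-03,  3.52349072e-04,  8.54646562e-04, -2.00629650e-04,
        2.51110278e-05, -3.93450812e-04]), 'tau': array([-2.01436691e-03, -4.31232655e+01, -2.44217581e+01,  7.16942246e-02,
        5.59248368e-02, -1.79287858e-04]), 'tool_pos': array([221.8248356 , 475.38257405, 226.04051443]), 'tcp_rot': array([-3.14005236e+00, -2.24966571e-04,  2.70486070e+00]), 'contact_force': array([ 0.31794469,  0.90706963, -0.00451616]), 'moment': array([ 0.07186298, -0.00195471,  0.0300392 ]), 'finger_force': 0.0, 'grip_width': 91.88186943190935}
side {'fx': 509.551, 'fy': 509.551, 'cx': 281.695, 'cy': 214.268, 'world_from_camera': [[0.917, -0.21, 0.34, 2.433], [-0.4, -0.474, 0.785, -1077.501], [-0.004, -0.855, -0.518, 840.447], [0.0, 0.0, 0.0, 1.0]]}
top {'fx': 432.356, 'fy': 432.356, 'cx': 281.509, 'cy': 207.463, 'world_from_camera': [[0.007, -0.985, 0.173, 332.255], [-1.0, -0.009, -0.009, 51.318], [0.011, -0.173, -0.985,
[... 541 characters left out ...]
2.0], 0.18)]
slot2 [([343.0, 159.0], 0.86), ([301.0, 160.0], 0.73), ([324.0, 162.0], 0.68), ([284.0, 158.0], 0.59), ([182.0, 242.0], 0.18)]
slot3 [([343.0, 159.0], 0.86), ([301.0, 160.0], 0.73), ([324.0, 162.0], 0.68), ([284.0, 158.0], 0.59), ([182.0, 242.0], 0.18)]
seat_front [([310.0, 172.0], 0.83), ([343.0, 161.0], 0.67), ([300.0, 162.0], 0.57)]
seat_rear [([314.0, 144.0], 0.82)]
handle [([382.0, 159.0], 0.58)]
pin0 [([182.0, 244.0], 0.74), ([337.0, 233.0], 0.69), ([165.0, 296.0], 0.6), ([308.0, 278.0], 0.59), ([233.0, 243.0], 0.54), ([231.0, 288.0], 0.51), ([282.0, 234.0], 0.47)]
bar0 [([448.0, 237.0], 0.88), ([423.0, 237.0], 0.79)]
hammer [([109.0, 258.0], 0.71), ([424.0, 236.0], 0.27)]
```

View pics/top0.png

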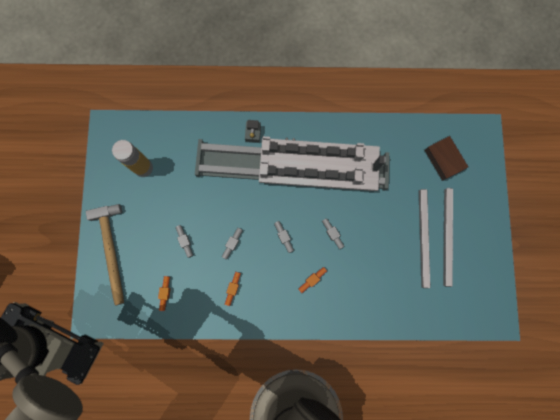

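View pics/side0.png

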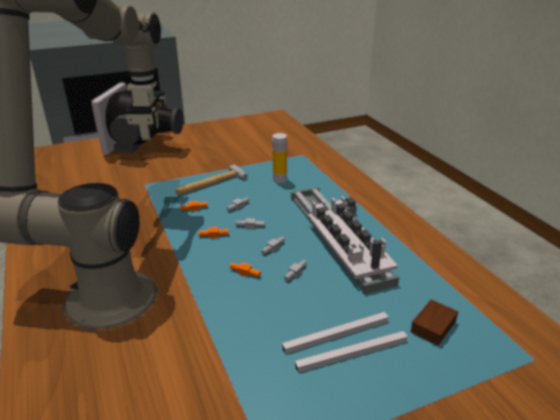

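Four steel pins show at about (184,241), (233,243), (285,236) and (333,233). The look-alikes are the orange pins at (165,293), (233,288) and (313,280), which I leave. The bars are at (425,238) and (449,237), and the tray is at (310,164). Next I estimate coarse world poses.

```bash
cat > lib.py <<'E'
from plant import get_obs, optics, ticket, finder
import numpy as np, cv2
from scipy.spatial.transform import Rotation as Ro
def toplane(cal,uv,z):
    T=np.array(cal["world_from_camera"]); uv=np.atleast_2d(uv).astype(float)
    d=np.c_[(uv[:,0]-cal["cx"])/cal["fx"],(uv[:,1]-cal["cy"])/cal["fy"],np.ones(len(uv))]@T[:3,:3].T
    o=T[:3,3]; return (o+d*((z-o[2])/d[:,2])[:,None])[:,:2]
def project(cal,P):
    T=np.linalg.inv(np.array(cal["world_from_camera"])); p=np.atleast_2d(P)@T[:3,:3].T+T[:3,3]
    return np.c_[p[:,0]/p[:,2]*cal["fx"]+cal["cx"],p[:,1]/p[:,2]*cal["fy"]+cal["cy"]]
def look(name,save=None):
    cal=optics.get_calibration(name); im=optics.capture(name)
    if save: cv2.imwrite(f"pics/{save}.png",im[:,:,::-1])
    return im,cal
def rod(cal,region,z):
    "centre, yaw (0..pi), length of a silhouette laid on plane z"
    n,l,s,_=cv2.connectedComponentsWithStats(region.astype(np.uint8)); k=1+np.argmax(s[1:,4])
    v,u=np.nonzero(l==k); P=toplane(cal,np.c_[u,v],z)
    (c,wh,a)=cv2.minAreaRect(P.astype(np.float32)); m=P.mean(0)
    w,V=np.linalg.eigh(np.cov((P-m).T)); ax=V[:,1]
    return m,np.array(c),np.arctan2(ax[1],ax[0])%np.pi,np.round(sorted(wh),1)
def pose():
    o=get_obs(); return o["tool_pos"],o["tcp_rot"][2]
def wrap(a,per=2*np.pi): return (a+per/2)%per-per/2
def step(p,yaw,tp,tyaw):
    "offset and turn (units of move) from tool pose p,yaw (pointing down)"
    c,s=np.cos(yaw),np.sin(yaw); d=np.array(tp)-p
    return np.round(np.array([c*d[0]+s*d[1],s*d[0]-c*d[1],-d[2]])/120,4), np.round(-np.degrees(wrap(tyaw-yaw))/360,4)
E
cat > b.py <<'E'
from lib import *
im,cal=look("top"); wc=optics.get_calibration("wrist")
o=get_obs(); R=Ro.from_euler("xyz",o["tcp_rot"]).as_matrix(); T=np.eye(4);T[:3,:3]=R;T[:3,3]=o["tool_pos"]
print("tool_cam",np.round(np.linalg.inv(T)@wc["world_from_camera"],3).tolist())
hsv=cv2.cvtColor(im,cv2.COLOR_RGB2HSV)
for t,z in (("pin0",12),("bar0",9)):
    for d in finder.silhouettes(t,"top"):
        r=d["region"]; 
        if r.sum()<5: continue
        m,c,a,wh=rod(cal,r,z); print(t,round(d["confidence"],2),d["box"],"sat",np.median(hsv[r][:,1]),m.round(1),c.round(1),a.round(3),wh)
for t,z in (("slot0",64),("seat_front",84),("seat_rear",84),("handle",124)):
    for d in finder.pinpoint(t,"top"): print(t,round(d["confidence"],2),d["uv"],toplane(cal,d["uv"],z).round(1))
E
python3 b.py
```

```text
tool_cam [[-0.0, -0.966, -0.257, 67.794], [1.0, -0.0, -0.001, -0.043], [0.001, -0.257, 0.966, -157.754], [0.0, 0.0, 0.0, 1.0]]
pin0 0.79 [160.7, 276.9, 171.1, 311.5] sat 180.0 [306.3 343.4] [306.3 342.4] 3.033 [23.6 86.5]
pin0 0.75 [226.5, 229.3, 242.2, 257.6] sat 3.0 [436.  172.3] [435.6 171.4] 2.674 [26.2 83.4]
pin0 0.66 [225.4, 272.3, 241.6, 303.6] sat 175.0 [321.  166.4] [319.8 166.4] 2.842 [22.3 85.3]
pin0 0.61 [174.3, 224.5, 191.2, 255.8] sat 4.0 [441.6 298.7] [442.  298.9] 0.422 [26.4 90. ]
pin0 0.55 [297.8, 268.7, 322.5, 292.2] sat 176.5 [339.8 -38.7] [340.  -38.6] 2.274 [21.9 75.7]
pin0 0.5 [276.7, 221.1, 294.7, 252.9] sat 2.0 [452.9  34.1] [455.2  35.3] 0.46 [21.4 82.1]
pin0 0.47 [325.5, 220.9, 343.4, 245.1] sat 4.0 [465.7 -95.9] [465.6 -96.5] 0.53 [27.7 85.3]
bar0 0.88 [441.2, 188.4, 454.2, 287.4] sat 12.0 [ 455.1 -404.7] [ 459.1 -405.5] 3.072 [ 27.6 267.5]
bar0 0.86 [416.7, 186.5, 429.6, 291.0] sat 12.0 [ 456.8 -339.9] [ 457.1 -339.4] 3.118 [ 25.4 262.8]
bar0 0.54 [425.0, 140.0, 468.0, 182.1] sat 126.0 [ 675.8 -412.2] [ 676.5 -411.9] 0.437 [ 87. 104.]
slot0 0.89 [280.4, 159.0] [[653.1  44.8]]
slot0 0.65 [323.3, 161.1] [[648.5 -67.5]]
slot0 0.61 [341.0, 160.9] [[ 649.5 -113.9]]
slot0 0.55 [300.5, 158.9] [[653.9  -7.9]]
seat_front 0.83 [310.9, 169.2] [[621.  -33.4]]
seat_rear 0.62 [316.3, 144.7] [[686.4 -47.7]]
handle 0.65 [380.4, 160.9] [[ 633.  -202.6]]
```

>>> {"name": "send_rows", "arguments": {
  "offset": [
    [-0.42, -0.38, 0],
    [-0.84, -0.76, 0],
    [-0.84, -0.76, 0]
  ],
  "delta_rot": [
    [0, 0, 0],
    [0, 0, 0],
    [0, 0, 0]
  ]
}}

```text
time: 1.42
tool_pos: [275.6, 348.0, 226.9]
tcp_rot: [-3.141, 0.0, 2.701]
contact_force: [0.1, 0.1, -0.0]
grip_width: 92.1
finger_force: 0.0
```

>>> {"name": "send_rows", "arguments": {
  "offset": [
    [-0.42, -0.38, 0],
    [-0.84, -0.76, 0],
    [-0.84, -0.76, 0]
  ],
  "delta_rot": [
    [0, 0, 0],
    [0, 0, 0],
    [0, 0, 0]
  ]
}}

```text
time: 1.8
tool_pos: [328.8, 223.2, 227.0]
tcp_rot: [3.141, 0.001, 2.701]
contact_force: [0.6, 0.6, -0.1]
grip_width: 92.0
finger_force: 0.0
```

>>> {"name": "send_rows", "arguments": {
  "offset": [
    [-0.42, -0.38, 0],
    [-0.84, -0.76, 0],
    [-0.84, -0.76, 0],
    [-0.84, -0.76, 0]
  ],
  "delta_rot": [
    [0, 0, -0.025],
    [0, 0, -0.05],
    [0, 0, -0.07],
    [0, 0, -0.07]
  ]
}}

```text
time: 2.3
tool_pos: [381.3, 99.5, 226.8]
tcp_rot: [3.141, 0.001, -3.141]
contact_force: [-0.1, -0.8, -0.2]
grip_width: 91.8
finger_force: 0.0
```

```bash
cat > pins.py <<'E'
from lib import *
import sys
im,cal=look("wrist",sys.argv[1]); hsv=cv2.cvtColor(im,cv2.COLOR_RGB2HSV)
for d in finder.silhouettes("pin0","wrist"):
    r=d["region"]
    if r.sum()<20: continue
    m,c,a,wh=rod(cal,r,12); print(round(d["confidence"],2),np.round(d["box"]),"sat",np.median(hsv[r][:,1]),m.round(1),c.round(1),a.round(3),wh)
print([(np.round(d["uv"]),toplane(cal,d["uv"],12).round(1)) for d in finder.pinpoint("pin0","wrist")])
E
python3 pins.py w1
```

```text
0.95 [137. 126. 197. 182.] sat 176.0 [342.4 -41.7] [343.2 -42.7] 2.281 [27.5 90.7]
0.82 [327.  92. 366. 172.] sat 122.0 [318.5 166.4] [319.5 166.4] 2.832 [28.6 89.6]
0.69 [478.  78. 516. 160.] sat 146.0 [305.9 342.4] [306.3 342.8] 3.034 [39.1 89.6]
0.62 [106. 217. 148. 266.] sat 7.0 [ 455.9 -100.5] [454.6 -99.7] 0.605 [33.7 66.9]
0.62 [213. 213. 251. 264.] sat 5.0 [453.3  32.1] [453.4  31.9] 0.45 [31.6 85.1]
0.62 [425. 201. 457. 253.] sat 4.0 [432.3 291.8] [432.3 291.1] 0.406 [30.2 68.6]
0.61 [319. 195. 364. 260.] sat 6.0 [437.1 170.9] [438.  170.7] 2.682 [31.5 91.9]
[(array([164., 156.]), array([[346.9, -43.2]])), (array([438., 234.]), array([[445. , 293.2]])), (array([347., 130.]), array([[317.7, 171.4]])), (array([134., 250.]), array([[466.6, -93.6]])), (array([495., 122.]), array([[308.9, 340.8]])), (array([345., 228.]), array([[436.2, 175. ]])), (array([233., 244.]), array([[458.8,  33.2]]))]
```

View pics/w1.png

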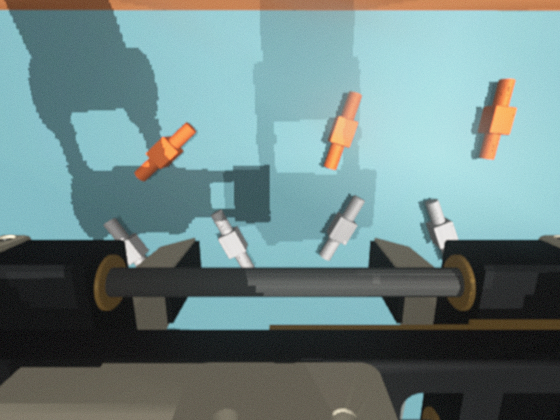

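>>> {"name": "send_rows", "arguments": {
  "offset": [
    [-0.4, 0.26, 0],
    [-0.8, 0.52, 0],
    [-0.8, 0.52, 0]
  ],
  "delta_rot": [
    [0, 0, 0],
    [0, 0, 0],
    [0, 0, 0]
  ]
}}

```text
time: 2.82
tool_pos: [477.7, 165.8, 225.6]
tcp_rot: [3.141, -0.001, -3.136]
contact_force: [0.4, -0.5, 0.3]
grip_width: 91.6
finger_force: 0.0
```

>>> {"name": "send_rows", "arguments": {
  "offset": [
    [-0.4, 0.26, 0],
    [-0.8, 0.52, 0],
    [-0.8, 0.52, 0],
    [-0.8, 0.52, 0]
  ],
  "delta_rot": [
    [0, 0, 0],
    [0, 0, 0],
    [0, 0, 0],
    [0, 0, 0]
  ]
}}

```text
time: 3.32
tool_pos: [570.5, 225.8, 226.3]
tcp_rot: [-3.141, -0.002, -3.138]
contact_force: [-0.3, 0.9, -0.8]
grip_width: 92.2
finger_force: 0.0
```

The three orange pins are at (165,152), (343,130) and (497,118). The four steel ones, (127,240), (232,240), (342,228) and (440,225), are partly hidden by the gripper. I moved the wrong way in y, so I go back over the tray.

>>> {"name": "send_rows", "arguments": {
  "offset": [
    [-0.12, -0.36, 0],
    [-0.25, -0.73, 0],
    [-0.25, -0.73, 0]
  ],
  "delta_rot": [
    [0, 0, 0],
    [0, 0, 0],
    [0, 0, 0]
  ]
}}

```text
time: 3.7
tool_pos: [601.8, 134.6, 227.7]
tcp_rot: [-3.141, 0.001, 3.14]
contact_force: [-0.4, 0.4, 0.7]
grip_width: 91.9
finger_force: 0.0
```

>>> {"name": "send_rows", "arguments": {
  "offset": [
    [-0.12, -0.36, 0],
    [-0.25, -0.73, 0],
    [-0.25, -0.73, 0]
  ],
  "delta_rot": [
    [0, 0, 0],
    [0, 0, 0],
    [0, 0, 0]
  ]
}}

```text
time: 4.08
tool_pos: [632.1, 48.0, 227.3]
tcp_rot: [-3.141, 0.0, 3.141]
contact_force: [0.2, 0.2, -0.6]
grip_width: 91.8
finger_force: 0.0
```

>>> {"name": "send_rows", "arguments": {
  "offset": [
    [-0.12, -0.36, 0],
    [-0.25, -0.73, 0],
    [-0.25, -0.73, 0],
    [-0.25, -0.73, 0]
  ],
  "delta_rot": [
    [0, 0, 0],
    [0, 0, 0],
    [0, 0, 0],
    [0, 0, 0]
  ]
}}

```text
time: 4.58
tool_pos: [662.0, -35.6, 227.1]
tcp_rot: [3.141, -0.0, -3.138]
contact_force: [0.9, -0.2, -0.8]
grip_width: 91.4
finger_force: 0.0
```

```bash
cat > tray.py <<'E'
from lib import *
import sys
im,cal=look("wrist",sys.argv[1]); print(pose())
for t,z in (("slot0",64),("seat_front",84),("seat_rear",84),("handle",124),("tray",32)):
    for d in finder.pinpoint(t,"wrist"): print(t,round(d["confidence"],2),np.round(d["uv"],1),toplane(cal,d["uv"],z).round(1))
E
python3 tray.py w2
```

```text
(array([662.07576068, -35.29539745, 227.21651284]), np.float64(-3.1372185023504877))
slot0 0.98 [257.8 180.1] [[648.2 -63.8]]
slot0 0.94 [359.  183.1] [[651.   41.5]]
slot0 0.74 [201.6 175. ] [[ 643.  -121.9]]
slot0 0.64 [308.3 180.4] [[648.3 -11.3]]
seat_front 0.7 [283.3 150. ] [[615.8 -37.3]]
seat_rear 0.7 [281.3 215.8] [[680.9 -39.2]]
handle 0.57 [ 83.2 182.1] [[ 640.3 -206.5]]
tray 0.6 [282.1 178.3] [[651.4 -38.8]]
```

View pics/w2.png

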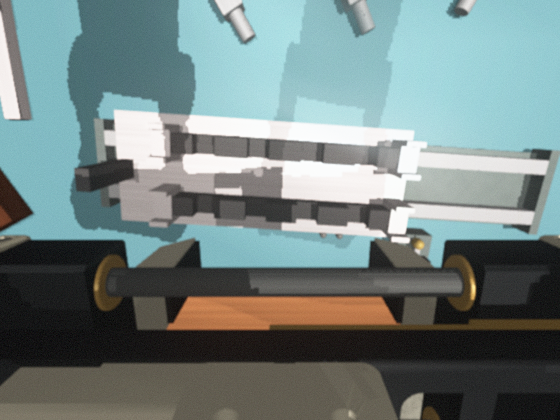

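The tray spans about (117,111) to (413,235), with the handle at (90,177). I fit the tray pose from all the detected points and overlay it on the picture.

```bash
cat > fit.py <<'E'
from lib import *
from scipy.optimize import least_squares
import sys
KEY=[(0,-81,64),(0,-27,64),(0,27,64),(0,81,64)]
def W(p,Q):
    Q=np.atleast_2d(np.array(Q,float)); c,s=np.cos(p[2]),np.sin(p[2])
    return np.c_[p[0]+c*Q[:,0]-s*Q[:,1],p[1]+s*Q[:,0]+c*Q[:,1],Q[:,2]]
im,cal=look("wrist")
obs=[]
for k in range(2):
    if k: im,cal=look("wrist")
    for t,z in (("slot0",None),("seat_front",(-32,0,84)),("seat_rear",(32,0,84)),("handle",(0,-170,124)),("tray",(0,0,32))):
        for d in finder.pinpoint(t,"wrist"):
            if d["confidence"]>.4: obs.append((d["uv"],z))
p=np.array([650,-37,-0.05])
for it in range(6):
    uv=[];Q=[]
    for u,z in obs:
        if z is None: z=min(KEY,key=lambda q:np.hypot(*(project(cal,W(p,q))[0]-u)))
        if np.hypot(*(project(cal,W(p,z))[0]-u))<15: uv.append(u);Q.append(z)
    r=least_squares(lambda p:(project(cal,W(p,Q))-uv).ravel(),p,loss="soft_l1"); p=r.x
print("tray",p.round(4)); 
for q,u in zip(Q,uv): print(q,(project(cal,W(p,q))[0]-u).round(1))
S=4; x0,y0,x1,y1=80,95,280,245
def draw(x0,y0,x1,y1,name):
    big=cv2.resize(im[y0:y1,x0:x1],None,fx=S,fy=S,interpolation=cv2.INTER_CUBIC)[:,:,::-1].copy()
    def poly(L,col,cl=True):
        P=((project(cal,W(p,L))-[x0-.5,y0-.5])*S).astype(int); cv2.polylines(big,[P],cl,col,1)
    poly([(-60,-181,44),(60,-181,44),(60,135,44),(-60,135,44)],(0,0,255))
    for x in(-32,32):
        for y in(-122,122): poly([(x-18,y-9,88),(x+18,y-9,88),(x+18,y+9,88),(x-18,y+9,88)],(0,255,0))
        for y in(-81,-27,27,81): poly([(x-10,y-11,73),(x+10,y-11,73),(x+10,y+11,73),(x-10,y+11,73)],(255,0,0))
    poly([(-10,-176,124),(10,-176,124),(10,-164,124),(-10,-164,124)],(0,255,255))
    cv2.imwrite(f"pics/{name}.png",big)
draw(70,95,265,240,sys.argv[1]+"a"); draw(250,95,445,240,sys.argv[1]+"b")
E
python3 fit.py f1
```

```text
tray [ 6.487368e+02 -3.872700e+01 -5.440000e-02]
(0, -27, 64) [ 1.7 -0.1]
(0, -81, 64) [1.8 4.1]
(0, 27, 64) [0.4 1.4]
(0, 81, 64) [ 3.8 -1.3]
(-32, 0, 84) [-1.1  0.4]
(32, 0, 84) [-0.1  1.2]
(0, -170, 124) [-2.4 -0.7]
(0, 0, 32) [-0.9 -0.4]
(0, 27, 64) [4.2 0.6]
(0, -27, 64) [-1.2 -0.2]
(0, -81, 64) [0.5 0.8]
(0, 81, 64) [ 2.6 -0.5]
(-32, 0, 84) [ 0.6 -2.7]
(32, 0, 84) [-0.9  1.2]
(0, -170, 124) [-2.1 -0.1]
(0, 0, 32) [-3.2 -1.1]
```

View pics/f1a.png

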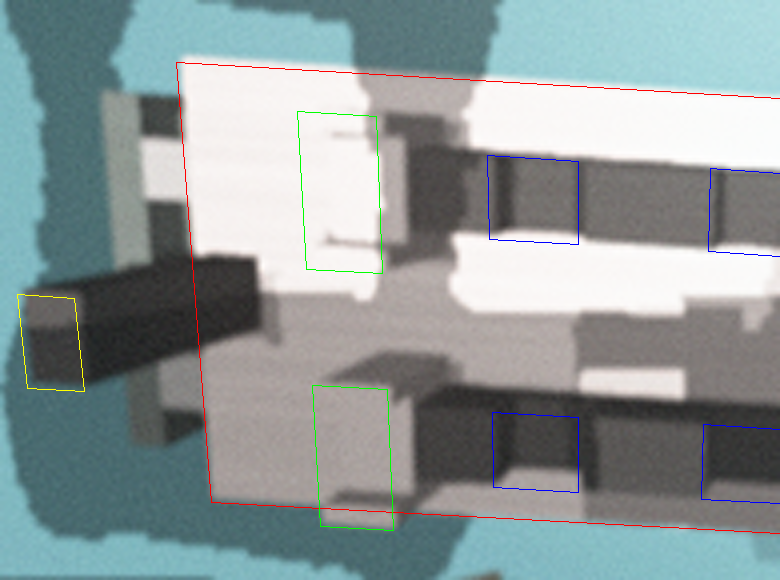

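View pics/f1b.png

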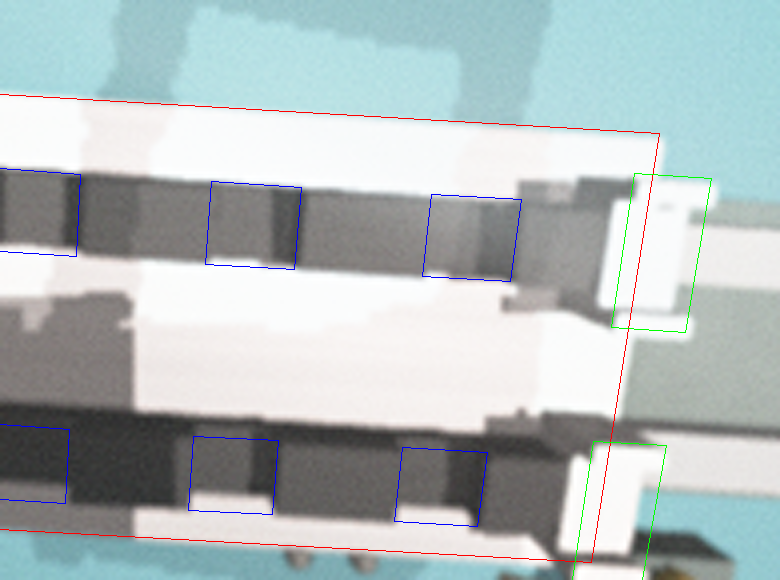

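The overlay matches within about 1.5 px. The yellow handle and blue slots at the far left sit about 1.5 px too far left, so I use tray (648.3, -38.1, -0.056). Now a planner that works out the move numbers.

```bash
cat > plan.py <<'E'
from lib import *
def plan(way,start=None):
    "way: (x,y,z,yaw) ; prints call numbers: offset end, turn end, rows"
    p,y=pose() if start is None else start; p=np.array(p,float)
    for k,w in enumerate(way):
        w=np.array(w,float); n=1
        while True:
            o,t=step(p,y,p+(w[:3]-p)/n,y+wrap(w[3]-y)/n)
            if np.abs(o).max()<=1 and abs(t)*360<=80: break
            n+=1
        for i in range(n):
            o,t=step(p,y,p+(w[:3]-p)/(n-i),y+wrap(w[3]-y)/(n-i)); o=o.round(3);t=round(float(t),4)
            c,s=np.cos(y),np.sin(y); d=o*120
            p=p+[c*d[0]+s*d[1],s*d[0]-c*d[1],-d[2]]; y-=t*2*np.pi
            print(k,o.tolist(),t,"rows",max(int(np.ceil(np.linalg.norm(d)/55)),int(np.ceil(abs(t)*360/10))))
    return p,y
TR=(648.3,-38.1,-0.056)
def tr(x,y,z=0):
    c,s=np.cos(TR[2]),np.sin(TR[2]); return [TR[0]+c*x-s*y,TR[1]+s*x+c*y,32+z]
SL=[-81,-27,27,81]
def pins():
    im,cal=look("top"); hsv=cv2.cvtColor(im,cv2.COLOR_RGB2HSV); out=[]
    for d in finder.silhouettes("pin0","top"):
        r=d["region"]
        if r.sum()<20 or np.median(hsv[r][:,1])>60: continue
        m,c,a,wh=rod(cal,r,12); out.append((m,a)); print("pin",d["confidence"].__round__(2),m.round(1),c.round(1),a.round(3),wh)
    return out
def job(pin,a,s,**k):
    yw=a+np.pi if a<np.pi/2 else a
    q=tr(0,SL[s])[:2]; ty=np.pi+TR[2]
    return plan([(*pin,110,yw),(*pin,8,yw),(*pin,150,yw),(*q,150,ty),(*q,63,ty),(*q,150,ty)],**k)
E
python3 - <<'E'
from plan import *
pins()
job((454.5,33.5),.455,2)
E
```

```text
pin 0.66 [458.1 304.5] [457.9 306.2] 0.527 [26.8 54.6]
pin 0.48 [442.9 167.9] [445.6 166.8] 2.692 [28.6 65.8]
0 [0.867, 0.298, 0.486] -0.036 rows 3
0 [0.778, 0.484, 0.487] -0.036 rows 3
1 [0.0, -0.0, 0.85] 0.0 rows 2
2 [0.0, -0.0, -0.592] 0.0 rows 2
2 [0.0, -0.0, -0.592] 0.0 rows 2
3 [-0.649, -0.525, 0.0] 0.0407 rows 2
3 [-0.761, -0.344, 0.0] 0.0407 rows 2
4 [0.0, 0.0, 0.725] -0.0 rows 2
5 [0.0, 0.0, -0.725] -0.0 rows 2
```

>>> {"name": "send_rows", "arguments": {
  "offset": [
    [0.43, 0.15, 0.24],
    [0.867, 0.298, 0.486],
    [0.867, 0.298, 0.486]
  ],
  "delta_rot": [
    [0, 0, -0.018],
    [0, 0, -0.036],
    [0, 0, -0.036]
  ]
}}

```text
time: 5.95
tool_pos: [550.0, 0.3, 163.8]
tcp_rot: [3.136, -0.014, -2.91]
contact_force: [1.3, -0.9, 0.6]
grip_width: 91.7
finger_force: 0.0
```

>>> {"name": "send_rows", "arguments": {
  "offset": [
    [0.39, 0.242, 0.244],
    [0.778, 0.484, 0.487],
    [0.778, 0.484, 0.487],
    [0.778, 0.484, 0.487]
  ],
  "delta_rot": [
    [0, 0, -0.018],
    [0, 0, -0.036],
    [0, 0, -0.036],
    [0, 0, -0.036]
  ]
}}

```text
time: 6.45
tool_pos: [456.8, 33.3, 111.1]
tcp_rot: [-3.14, 0.003, -2.687]
contact_force: [1.0, -0.5, -0.0]
grip_width: 91.8
finger_force: 0.0
```

>>> {"name": "send_rows", "arguments": {
  "offset": [
    [0, 0, 0.4],
    [0, 0, 0.7],
    [0, 0, 0.85],
    [0, 0, 0.85]
  ],
  "delta_rot": [
    [0, 0, 0],
    [0, 0, 0],
    [0, 0, 0],
    [0, 0, 0]
  ]
}}

```text
time: 6.95
tool_pos: [456.5, 33.0, 7.6]
tcp_rot: [-3.141, 0.001, -2.687]
contact_force: [0.3, 0.0, -0.6]
grip_width: 92.0
finger_force: 0.0
```

>>> {"name": "send_rows", "arguments": {
  "offset": [
    [0, 0, 0],
    [0, 0, 0],
    [0, 0, 0],
    [0, 0, 0],
    [0, 0, 0],
    [0, 0, 0]
  ],
  "delta_rot": [
    [0, 0, 0],
    [0, 0, 0],
    [0, 0, 0],
    [0, 0, 0],
    [0, 0, 0],
    [0, 0, 0]
  ],
  "grip": 0
}}

```text
time: 7.7
tool_pos: [454.5, 33.6, 8.0]
tcp_rot: [3.142, 0.0, -2.686]
contact_force: [0.2, 1.5, 0.2]
grip_width: 36.4
finger_force: 0.0
```

>>> {"name": "send_rows", "arguments": {
  "offset": [
    [0, 0, 0],
    [0, 0, 0],
    [0, 0, 0],
    [0, 0, 0]
  ],
  "delta_rot": [
    [0, 0, 0],
    [0, 0, 0],
    [0, 0, 0],
    [0, 0, 0]
  ]
}}

```text
time: 8.2
tool_pos: [454.5, 33.6, 7.9]
tcp_rot: [3.141, 0.0, -2.686]
contact_force: [-0.3, 0.8, -0.1]
grip_width: 24.0
finger_force: 30.0
```

>>> {"name": "send_rows", "arguments": {
  "offset": [
    [0, 0, -0.2],
    [0, 0, -0.592],
    [0, 0, -0.592]
  ],
  "delta_rot": [
    [0, 0, 0],
    [0, 0, 0],
    [0, 0, 0]
  ]
}}

```text
time: 8.57
tool_pos: [456.6, 33.3, 81.5]
tcp_rot: [-3.138, 0.005, -2.686]
contact_force: [0.1, 0.5, -1.4]
grip_width: 24.1
finger_force: 30.0
```

>>> {"name": "send_rows", "arguments": {
  "offset": [
    [0, 0, -0.4],
    [0, 0, -0.592],
    [0, 0, -0.592]
  ],
  "delta_rot": [
    [0, 0, 0],
    [0, 0, 0],
    [0, 0, 0]
  ]
}}

```text
time: 8.95
tool_pos: [455.0, 33.5, 150.3]
tcp_rot: [-3.141, 0.002, -2.686]
contact_force: [-0.9, 1.0, -1.1]
grip_width: 23.6
finger_force: 30.0
```

>>> {"name": "send_rows", "arguments": {
  "offset": [
    [-0.325, -0.26, 0],
    [-0.649, -0.525, 0],
    [-0.649, -0.525, 0]
  ],
  "delta_rot": [
    [0, 0, 0.02],
    [0, 0, 0.0407],
    [0, 0, 0.0407]
  ]
}}

```text
time: 9.32
tool_pos: [553.7, 10.3, 146.9]
tcp_rot: [3.141, -0.002, -2.944]
contact_force: [-0.8, -0.1, -2.9]
grip_width: 23.9
finger_force: 30.0
```

>>> {"name": "send_rows", "arguments": {
  "offset": [
    [-0.38, -0.17, 0],
    [-0.761, -0.344, 0],
    [-0.761, -0.344, 0],
    [-0.761, -0.344, 0],
    [-0.761, -0.344, 0]
  ],
  "delta_rot": [
    [0, 0, 0.02],
    [0, 0, 0.0407],
    [0, 0, 0.0407],
    [0, 0, 0.0407],
    [0, 0, 0.0407]
  ]
}}

```text
time: 9.95
tool_pos: [648.5, -10.7, 149.5]
tcp_rot: [3.141, -0.002, 3.087]
contact_force: [-0.3, -0.3, -2.3]
grip_width: 23.7
finger_force: 30.0
```

Run:
```python
from plan import *
print(get_obs()["finger_force"],get_obs()["grip_width"],pose()); q=tr(0,27)
plan([(q[0],q[1],63,np.pi+TR[2])])
```

```text
29.997299909591675 23.666549612229662 (array([648.46033471, -10.66141463, 149.4596147 ]), np.float64(3.0866423099698586))
0 [-0.012, -0.003, 0.72] 0.0002 rows 2
```

>>> {"name": "send_rows", "arguments": {
  "offset": [
    [-0.01, 0, 0.3],
    [-0.01, 0, 0.5],
    [-0.01, 0, 0.6],
    [-0.01, 0, 0.65],
    [-0.01, 0, 0.7],
    [-0.01, 0, 0.73],
    [-0.01, 0, 0.73]
  ],
  "delta_rot": [
    [0, 0, 0],
    [0, 0, 0],
    [0, 0, 0],
    [0, 0, 0],
    [0, 0, 0],
    [0, 0, 0],
    [0, 0, 0]
  ]
}}

```text
time: 10.82
tool_pos: [651.1, -11.2, 62.6]
tcp_rot: [3.142, 0.0, 3.086]
contact_force: [0.2, -0.1, -0.8]
grip_width: 24.1
finger_force: 30.0
```

>>> {"name": "send_rows", "arguments": {
  "offset": [
    [0, 0, 0],
    [0, 0, 0],
    [0, 0, 0]
  ],
  "delta_rot": [
    [0, 0, 0],
    [0, 0, 0],
    [0, 0, 0]
  ],
  "grip": 0.37
}}

```text
time: 11.2
tool_pos: [651.3, -11.2, 62.8]
tcp_rot: [-3.142, 0.001, 3.086]
contact_force: [0.2, -0.7, 0.2]
grip_width: 34.0
finger_force: 0.0
```

>>> {"name": "send_rows", "arguments": {
  "offset": [
    [0, 0, -0.1],
    [0, 0, -0.5],
    [0, 0, -0.95],
    [0, 0, -0.95]
  ],
  "delta_rot": [
    [0, 0, 0],
    [0, 0, 0],
    [0, 0, 0],
    [0, 0, 0]
  ]
}}

```text
time: 11.7
tool_pos: [653.8, -11.5, 183.1]
tcp_rot: [-3.141, 0.011, 3.086]
contact_force: [0.9, -0.9, -0.3]
grip_width: 34.0
finger_force: 0.0
```

>>> {"name": "send_rows", "arguments": {
  "offset": [
    [0, 0, -0.4],
    [0, 0, -0.4],
    [0, 0, -0.4]
  ],
  "delta_rot": [
    [0, 0, 0],
    [0, 0, 0],
    [0, 0, 0]
  ],
  "grip": 0.65
}}

```text
time: 12.08
tool_pos: [650.7, -11.1, 224.0]
tcp_rot: [3.141, -0.001, 3.086]
contact_force: [-0.2, 0.4, -1.1]
grip_width: 57.8
finger_force: 0.0
```

```bash
sed -i 's/^p=np.array.*/p=np.array([648.3,-38.1,-.056]); F=len(sys.argv)>2/; s/^for it in range(6)/for it in range(6*F)/; s/^for q,u in zip/for q,u in () if not F else zip/; s/^draw(70.*/draw(190,95,385,240,sys.argv[1])/' fit.py; python3 fit.py f2
python3 - <<'E'
from plan import *
P=pins(); 
job((437,171.2),2.68,3)
E
```

```text
tray [ 6.483e+02 -3.810e+01 -5.600e-02]
pin 0.79 [436.4 171.7] [436.7 171. ] 2.667 [26.2 83.4]
pin 0.61 [441.4 298.4] [441.8 298.7] 0.411 [24.4 90.2]
0 [0.933, 0.709, 0.477] 0.0323 rows 3
0 [1.057, 0.506, 0.477] 0.0322 rows 3
1 [-0.0, 0.0, 0.85] 0.0 rows 2
2 [-0.0, 0.0, -0.592] 0.0 rows 2
2 [-0.0, 0.0, -0.592] 0.0 rows 2
3 [-0.696, -0.052, 0.0] -0.0215 rows 2
3 [-0.682, -0.146, 0.0] -0.0215 rows 2
3 [-0.656, -0.236, 0.0] -0.0215 rows 2
4 [-0.0, -0.001, 0.725] -0.0 rows 2
5 [-0.0, 0.0, -0.725] -0.0 rows 2
```

View pics/f2.png

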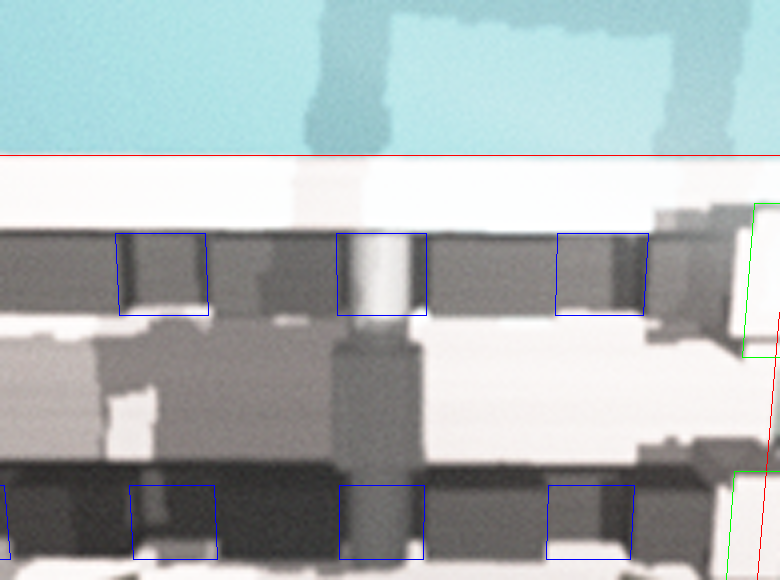

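The picture shows the pin seated centrally in slot2, at about (380,400), and the model fits. I go on with pin B into slot3.

```bash
sed -i 's/max()<=1 and/max()<=.85 and/' plan.py
python3 - <<'E'
from plan import *
job((437,171.2),2.675,3)
E
```

```text
0 [0.622, 0.473, 0.318] 0.0218 rows 2
0 [0.681, 0.383, 0.318] 0.0218 rows 2
0 [0.726, 0.286, 0.318] 0.0217 rows 2
1 [0.0, 0.0, 0.85] 0.0 rows 2
2 [0.0, 0.0, -0.592] 0.0 rows 2
2 [0.0, 0.0, -0.592] 0.0 rows 2
3 [-0.696, -0.049, 0.0] -0.0218 rows 2
3 [-0.682, -0.143, 0.0] -0.0218 rows 2
3 [-0.657, -0.236, 0.0] -0.0217 rows 2
4 [0.0, 0.0, 0.725] -0.0 rows 2
5 [0.0, 0.0, -0.725] -0.0 rows 2
```

>>> {"name": "send_rows", "arguments": {
  "offset": [
    [0.31, 0.24, 0.16],
    [0.622, 0.473, 0.318],
    [0.622, 0.473, 0.318]
  ],
  "delta_rot": [
    [0, 0, 0.011],
    [0, 0, 0.0218],
    [0, 0, 0.0218]
  ]
}}

```text
time: 13.15
tool_pos: [576.1, 51.7, 184.7]
tcp_rot: [-3.141, -0.006, 2.951]
contact_force: [0.7, 0.1, 0.1]
grip_width: 59.6
finger_force: 0.0
```

>>> {"name": "send_rows", "arguments": {
  "offset": [
    [0.34, 0.19, 0.16],
    [0.681, 0.383, 0.318],
    [0.681, 0.383, 0.318]
  ],
  "delta_rot": [
    [0, 0, 0.011],
    [0, 0, 0.0218],
    [0, 0, 0.0218]
  ]
}}

```text
time: 13.52
tool_pos: [506.4, 111.6, 147.5]
tcp_rot: [-3.141, -0.003, 2.814]
contact_force: [0.5, 0.0, 0.9]
grip_width: 59.5
finger_force: 0.0
```

>>> {"name": "send_rows", "arguments": {
  "offset": [
    [0.36, 0.14, 0.16],
    [0.726, 0.286, 0.318],
    [0.726, 0.286, 0.318],
    [0.726, 0.286, 0.318],
    [0.726, 0.286, 0.318]
  ],
  "delta_rot": [
    [0, 0, 0.011],
    [0, 0, 0.0217],
    [0, 0, 0.0217],
    [0, 0, 0.0217],
    [0, 0, 0.0217]
  ]
}}

```text
time: 14.15
tool_pos: [439.2, 170.5, 110.8]
tcp_rot: [3.14, 0.002, 2.674]
contact_force: [-1.6, 0.7, -1.4]
grip_width: 59.6
finger_force: 0.0
```

>>> {"name": "send_rows", "arguments": {
  "offset": [
    [0, 0, 0.4],
    [0, 0, 0.7],
    [0, 0, 0.85],
    [0, 0, 0.85],
    [0, 0, 0.85]
  ],
  "delta_rot": [
    [0, 0, 0],
    [0, 0, 0],
    [0, 0, 0],
    [0, 0, 0],
    [0, 0, 0]
  ]
}}

```text
time: 14.78
tool_pos: [438.2, 171.0, 8.8]
tcp_rot: [3.14, 0.001, 2.675]
contact_force: [-0.5, 0.0, 1.6]
grip_width: 59.7
finger_force: 0.0
```

>>> {"name": "send_rows", "arguments": {
  "offset": [
    [0, 0, 0],
    [0, 0, 0],
    [0, 0, 0],
    [0, 0, 0],
    [0, 0, 0],
    [0, 0, 0],
    [0, 0, 0]
  ],
  "delta_rot": [
    [0, 0, 0],
    [0, 0, 0],
    [0, 0, 0],
    [0, 0, 0],
    [0, 0, 0],
    [0, 0, 0],
    [0, 0, 0]
  ],
  "grip": 0
}}

```text
time: 15.65
tool_pos: [437.1, 171.2, 8.1]
tcp_rot: [3.141, 0.0, 2.675]
contact_force: [-0.9, 0.1, 4.1]
grip_width: 23.8
finger_force: 30.0
```

>>> {"name": "send_rows", "arguments": {
  "offset": [
    [0, 0, -0.2],
    [0, 0, -0.592],
    [0, 0, -0.592]
  ],
  "delta_rot": [
    [0, 0, 0],
    [0, 0, 0],
    [0, 0, 0]
  ]
}}

```text
time: 16.02
tool_pos: [439.0, 171.6, 81.4]
tcp_rot: [3.138, 0.005, 2.675]
contact_force: [-0.3, -0.4, -2.4]
grip_width: 23.8
finger_force: 30.0
```

>>> {"name": "send_rows", "arguments": {
  "offset": [
    [0, 0, -0.4],
    [0, 0, -0.592],
    [0, 0, -0.592]
  ],
  "delta_rot": [
    [0, 0, 0],
    [0, 0, 0],
    [0, 0, 0]
  ]
}}

```text
time: 16.4
tool_pos: [437.5, 171.3, 150.2]
tcp_rot: [3.14, 0.001, 2.675]
contact_force: [-0.4, -0.3, -2.5]
grip_width: 23.9
finger_force: 30.0
```

>>> {"name": "send_rows", "arguments": {
  "offset": [
    [-0.35, -0.025, 0],
    [-0.696, -0.049, 0],
    [-0.696, -0.049, 0]
  ],
  "delta_rot": [
    [0, 0, -0.011],
    [0, 0, -0.0218],
    [0, 0, -0.0218]
  ]
}}

```text
time: 16.77
tool_pos: [510.0, 126.8, 147.3]
tcp_rot: [-3.14, -0.002, 2.81]
contact_force: [-0.1, -0.0, -2.3]
grip_width: 23.9
finger_force: 30.0
```

>>> {"name": "send_rows", "arguments": {
  "offset": [
    [-0.34, -0.07, 0],
    [-0.682, -0.143, 0],
    [-0.682, -0.143, 0]
  ],
  "delta_rot": [
    [0, 0, -0.011],
    [0, 0, -0.0218],
    [0, 0, -0.0218]
  ]
}}

```text
time: 17.15
tool_pos: [581.3, 84.5, 147.5]
tcp_rot: [-3.141, -0.002, 2.947]
contact_force: [-0.9, 0.3, -2.9]
grip_width: 23.6
finger_force: 30.0
```

>>> {"name": "send_rows", "arguments": {
  "offset": [
    [-0.33, -0.12, 0],
    [-0.657, -0.236, 0],
    [-0.657, -0.236, 0],
    [-0.657, -0.236, 0],
    [-0.657, -0.236, 0]
  ],
  "delta_rot": [
    [0, 0, -0.011],
    [0, 0, -0.0217],
    [0, 0, -0.0217],
    [0, 0, -0.0217],
    [0, 0, -0.0217]
  ]
}}

```text
time: 17.77
tool_pos: [651.6, 43.8, 149.6]
tcp_rot: [3.141, -0.002, 3.086]
contact_force: [0.4, 0.5, -2.4]
grip_width: 23.8
finger_force: 30.0
```

Run:
```python
from plan import *
print(get_obs()["finger_force"],get_obs()["grip_width"],pose()); q=tr(0,81)
plan([(q[0],q[1],62,np.pi+TR[2])])
```

```text
29.999470710754395 23.84950988099505 (array([651.5685582 ,  43.84344108, 149.6208046 ]), np.float64(3.0860418036587527))
0 [-0.011, -0.008, 0.73] 0.0001 rows 2
```

>>> {"name": "send_rows", "arguments": {
  "offset": [
    [-0.005, -0.005, 0.3],
    [-0.005, -0.006, 0.5],
    [-0.005, -0.006, 0.6],
    [-0.005, -0.006, 0.65],
    [-0.005, -0.006, 0.7],
    [-0.005, -0.006, 0.73],
    [-0.005, -0.006, 0.73]
  ],
  "delta_rot": [
    [0, 0, 0],
    [0, 0, 0],
    [0, 0, 0],
    [0, 0, 0],
    [0, 0, 0],
    [0, 0, 0],
    [0, 0, 0]
  ]
}}

```text
time: 18.65
tool_pos: [653.4, 42.0, 62.6]
tcp_rot: [3.141, 0.0, 3.085]
contact_force: [-0.7, 0.2, -1.3]
grip_width: 23.9
finger_force: 30.0
```

>>> {"name": "send_rows", "arguments": {
  "offset": [
    [0, 0, 0],
    [0, 0, 0],
    [0, 0, 0]
  ],
  "delta_rot": [
    [0, 0, 0],
    [0, 0, 0],
    [0, 0, 0]
  ],
  "grip": 0.36
}}

```text
time: 19.02
tool_pos: [653.6, 42.0, 62.9]
tcp_rot: [3.142, 0.001, 3.086]
contact_force: [0.2, -0.3, -0.1]
grip_width: 33.0
finger_force: 0.0
```

>>> {"name": "send_rows", "arguments": {
  "offset": [
    [0, 0, -0.1],
    [0, 0, -0.5],
    [0, 0, -0.75],
    [0, 0, -0.75],
    [0, 0, -0.75]
  ],
  "delta_rot": [
    [0, 0, 0],
    [0, 0, 0],
    [0, 0, 0],
    [0, 0, 0],
    [0, 0, 0]
  ]
}}

```text
time: 19.65
tool_pos: [652.9, 42.0, 151.9]
tcp_rot: [3.142, -0.001, 3.086]
contact_force: [-0.5, 0.3, -0.2]
grip_width: 33.1
finger_force: 0.0
```

Run:
```python
from plan import *
pins()
job((465.6,-96.5),.53,1)
```

```text
pin 0.76 [444.4 300.1] [446.1 300.9] 0.437 [25.6 75.7]
pin 0.58 [ 649.2 -147. ] [ 651.7 -149.8] 1.656 [132. 179.]
pin 0.55 [464.6 -95.7] [465.  -95.4] 0.54 [28.6 88.1]
0 [0.746, -0.62, 0.171] -0.0466 rows 3
0 [0.892, -0.379, 0.17] -0.0467 rows 3
1 [0.0, 0.0, 0.425] 0.0 rows 1
1 [0.0, 0.0, 0.425] 0.0 rows 1
2 [0.0, 0.0, -0.592] 0.0 rows 2
2 [0.0, 0.0, -0.591] 0.0 rows 2
3 [-0.717, -0.268, 0.0] 0.0466 rows 2
3 [-0.765, -0.05, 0.0] 0.0467 rows 2
4 [-0.0, -0.0, 0.725] -0.0 rows 2
5 [-0.0, -0.0, -0.725] -0.0 rows 2
```

>>> {"name": "send_rows", "arguments": {
  "offset": [
    [0.37, -0.31, 0.08],
    [0.746, -0.62, 0.171],
    [0.746, -0.62, 0.171]
  ],
  "delta_rot": [
    [0, 0, -0.0233],
    [0, 0, -0.0466],
    [0, 0, -0.0466]
  ],
  "grip": 0.65
}}

```text
time: 20.12
tool_pos: [554.8, -28.5, 129.4]
tcp_rot: [3.138, -0.008, -2.907]
contact_force: [0.4, 0.3, 0.4]
grip_width: 57.8
finger_force: 0.0
```

>>> {"name": "send_rows", "arguments": {
  "offset": [
    [0.45, -0.19, 0.08],
    [0.892, -0.379, 0.17],
    [0.892, -0.379, 0.17],
    [0.892, -0.379, 0.17],
    [0.892, -0.379, 0.17]
  ],
  "delta_rot": [
    [0, 0, -0.0233],
    [0, 0, -0.0467],
    [0, 0, -0.0467],
    [0, 0, -0.0467],
    [0, 0, -0.0467]
  ]
}}

```text
time: 20.75
tool_pos: [468.0, -96.1, 111.7]
tcp_rot: [-3.141, 0.001, -2.611]
contact_force: [-0.1, -0.1, 0.7]
grip_width: 59.6
finger_force: 0.0
```

>>> {"name": "send_rows", "arguments": {
  "offset": [
    [0, 0, 0.4],
    [0, 0, 0.7],
    [0, 0, 0.85],
    [0, 0, 0.85],
    [0, 0, 0.85]
  ],
  "delta_rot": [
    [0, 0, 0],
    [0, 0, 0],
    [0, 0, 0],
    [0, 0, 0],
    [0, 0, 0]
  ]
}}

```text
time: 21.38
tool_pos: [467.5, -96.4, 10.1]
tcp_rot: [-3.141, 0.001, -2.611]
contact_force: [0.3, -0.7, 0.1]
grip_width: 59.6
finger_force: 0.0
```

>>> {"name": "send_rows", "arguments": {
  "offset": [
    [0, 0, 0],
    [0, 0, 0],
    [0, 0, 0],
    [0, 0, 0],
    [0, 0, 0],
    [0, 0, 0],
    [0, 0, 0]
  ],
  "delta_rot": [
    [0, 0, 0],
    [0, 0, 0],
    [0, 0, 0],
    [0, 0, 0],
    [0, 0, 0],
    [0, 0, 0],
    [0, 0, 0]
  ],
  "grip": 0
}}

```text
time: 22.25
tool_pos: [466.5, -96.5, 9.7]
tcp_rot: [3.142, 0.0, -2.611]
contact_force: [-0.0, 0.8, 4.9]
grip_width: 23.6
finger_force: 30.0
```

>>> {"name": "send_rows", "arguments": {
  "offset": [
    [0, 0, -0.2],
    [0, 0, -0.592],
    [0, 0, -0.592]
  ],
  "delta_rot": [
    [0, 0, 0],
    [0, 0, 0],
    [0, 0, 0]
  ]
}}

```text
time: 22.62
tool_pos: [468.4, -97.4, 83.0]
tcp_rot: [-3.137, 0.004, -2.611]
contact_force: [0.5, 0.1, -2.4]
grip_width: 23.8
finger_force: 30.0
```

>>> {"name": "send_rows", "arguments": {
  "offset": [
    [0, 0, -0.4],
    [0, 0, -0.592],
    [0, 0, -0.592]
  ],
  "delta_rot": [
    [0, 0, 0],
    [0, 0, 0],
    [0, 0, 0]
  ]
}}

```text
time: 23.0
tool_pos: [467.0, -96.8, 151.8]
tcp_rot: [-3.14, 0.001, -2.611]
contact_force: [-0.4, -0.2, -2.4]
grip_width: 23.6
finger_force: 30.0
```

>>> {"name": "send_rows", "arguments": {
  "offset": [
    [-0.36, -0.13, 0],
    [-0.717, -0.268, 0],
    [-0.717, -0.268, 0]
  ],
  "delta_rot": [
    [0, 0, 0.0233],
    [0, 0, 0.0466],
    [0, 0, 0.0466]
  ]
}}

```text
time: 23.38
tool_pos: [558.2, -80.1, 148.4]
tcp_rot: [3.14, -0.002, -2.904]
contact_force: [-0.4, 0.6, -2.3]
grip_width: 23.8
finger_force: 30.0
```

>>> {"name": "send_rows", "arguments": {
  "offset": [
    [-0.38, -0.025, 0],
    [-0.765, -0.05, 0],
    [-0.765, -0.05, 0],
    [-0.765, -0.05, 0],
    [-0.765, -0.05, 0],
    [-0.765, -0.05, 0]
  ],
  "delta_rot": [
    [0, 0, 0.0233],
    [0, 0, 0.0467],
    [0, 0, 0.0467],
    [0, 0, 0.0467],
    [0, 0, 0.0467],
    [0, 0, 0.0467]
  ]
}}

```text
time: 24.12
tool_pos: [646.9, -65.3, 151.9]
tcp_rot: [3.142, -0.0, 3.086]
contact_force: [0.5, 0.4, -0.8]
grip_width: 24.0
finger_force: 30.0
```

Run:
```python
from plan import *
print(get_obs()["finger_force"],get_obs()["grip_width"],pose()); q=tr(0,-27)
plan([(q[0],q[1],62,np.pi+TR[2])])
```

```text
29.998844861984253 23.99631554237047 (array([646.93833482, -65.32879421, 151.86447469]), np.float64(3.085584535600463))
0 [0.001, 0.002, 0.749] -0.0 rows 2
```

>>> {"name": "send_rows", "arguments": {
  "offset": [
    [0, 0.002, 0.3],
    [0, 0.002, 0.5],
    [0, 0.002, 0.6],
    [0, 0.002, 0.65],
    [0, 0.002, 0.7],
    [0, 0.002, 0.74],
    [0, 0.002, 0.74]
  ],
  "delta_rot": [
    [0, 0, 0],
    [0, 0, 0],
    [0, 0, 0],
    [0, 0, 0],
    [0, 0, 0],
    [0, 0, 0],
    [0, 0, 0]
  ]
}}

```text
time: 25.0
tool_pos: [647.6, -64.8, 62.8]
tcp_rot: [3.142, -0.0, 3.086]
contact_force: [-0.1, 0.4, -1.4]
grip_width: 23.6
finger_force: 30.0
```

>>> {"name": "send_rows", "arguments": {
  "offset": [
    [0, 0, 0],
    [0, 0, 0],
    [0, 0, 0]
  ],
  "delta_rot": [
    [0, 0, 0],
    [0, 0, 0],
    [0, 0, 0]
  ],
  "grip": 0.36
}}

```text
time: 25.38
tool_pos: [647.8, -64.9, 63.2]
tcp_rot: [-3.142, 0.001, 3.086]
contact_force: [-0.1, 0.1, 0.7]
grip_width: 32.9
finger_force: 0.0
```

>>> {"name": "send_rows", "arguments": {
  "offset": [
    [0, 0, -0.1],
    [0, 0, -0.5],
    [0, 0, -0.75],
    [0, 0, -0.75],
    [0, 0, -0.75]
  ],
  "delta_rot": [
    [0, 0, 0],
    [0, 0, 0],
    [0, 0, 0],
    [0, 0, 0],
    [0, 0, 0]
  ]
}}

```text
time: 26.0
tool_pos: [647.1, -64.7, 152.3]
tcp_rot: [3.141, -0.001, 3.086]
contact_force: [0.3, 0.4, -0.1]
grip_width: 33.0
finger_force: 0.0
```

Run:
```python
from plan import *
pins()
job((442,298.6),.418,0)
```

```text
pin 0.71 [667.8  42.7] [668.7  42.8] 3.094 [22.  90.9]
pin 0.58 [469.2 312.2] [469.  311.1] 0.181 [20.2 32.5]
pin 0.3 [ 455.  -339.4] [ 456.8 -339.3] 3.125 [ 23.2 262.3]
0 [0.468, 0.732, 0.086] -0.0189 rows 2
0 [0.379, 0.782, 0.086] -0.0189 rows 2
0 [0.283, 0.821, 0.086] -0.0188 rows 2
0 [0.184, 0.849, 0.086] -0.0189 rows 2
1 [0.0, 0.0, 0.425] 0.0 rows 1
1 [0.0, 0.0, 0.425] 0.0 rows 1
2 [0.0, 0.0, -0.592] 0.0 rows 2
2 [0.0, 0.0, -0.591] 0.0 rows 2
3 [-0.024, -0.772, 0.0] 0.0151 rows 2
3 [-0.098, -0.767, 0.0] 0.0151 rows 2
3 [-0.17, -0.754, 0.0] 0.0151 rows 2
3 [-0.24, -0.735, 0.0] 0.0151 rows 2
3 [-0.309, -0.708, 0.0] 0.0151 rows 2
4 [-0.0, -0.0, 0.725] -0.0 rows 2
5 [-0.0, -0.0, -0.725] -0.0 rows 2
```

>>> {"name": "send_rows", "arguments": {
  "offset": [
    [0.23, 0.37, 0.04],
    [0.468, 0.732, 0.086],
    [0.468, 0.732, 0.086]
  ],
  "delta_rot": [
    [0, 0, -0.0095],
    [0, 0, -0.0189],
    [0, 0, -0.0189]
  ],
  "grip": 0.65
}}

```text
time: 26.48
tool_pos: [593.9, 29.0, 141.0]
tcp_rot: [3.14, -0.004, -3.075]
contact_force: [0.1, 0.4, 0.7]
grip_width: 57.5
finger_force: 0.0
```

>>> {"name": "send_rows", "arguments": {
  "offset": [
    [0.19, 0.39, 0.04],
    [0.379, 0.782, 0.086],
    [0.379, 0.782, 0.086]
  ],
  "delta_rot": [
    [0, 0, -0.0095],
    [0, 0, -0.0189],
    [0, 0, -0.0189]
  ]
}}

```text
time: 26.85
tool_pos: [543.5, 118.8, 131.2]
tcp_rot: [3.141, -0.003, -2.957]
contact_force: [0.7, -0.9, -0.1]
grip_width: 59.6
finger_force: 0.0
```

>>> {"name": "send_rows", "arguments": {
  "offset": [
    [0.14, 0.41, 0.04],
    [0.283, 0.821, 0.086],
    [0.283, 0.821, 0.086]
  ],
  "delta_rot": [
    [0, 0, -0.0095],
    [0, 0, -0.0188],
    [0, 0, -0.0188]
  ]
}}

```text
time: 27.22
tool_pos: [493.1, 208.9, 121.1]
tcp_rot: [3.141, -0.001, -2.839]
contact_force: [0.2, -0.6, 0.6]
grip_width: 59.5
finger_force: 0.0
```

```bash
python3 pins.py w3
python3 - <<'E'
from plan import *
pins()
job((442,298.6),.418,0)
E
```

```text
0.81 [481.   0. 560.  90.] sat 155.0 [312.6 342.4] [316.1 342.4] 2.941 [36. 73.]
0.58 [262.   0. 309.  33.] sat 144.0 [350.5 157.6] [347.1 158.6] 2.51 [18.3 33.6]
0.56 [382. 130. 419. 233.] sat 2.0 [441.3 297.3] [442.8 298. ] 0.427 [31.  90.7]
[(array([521.,  32.]), array([[306.9, 340.8]])), (array([398., 185.]), array([[446.2, 296.4]]))]
pin 0.81 [660.9 -69.2] [661.3 -68.2] 3.085 [24.7 91. ]
pin 0.7 [667.5 -13.2] [667.8 -13.4] 3.074 [24.7 93.8]
pin 0.57 [667.7  42.4] [668.7  42.8] 3.114 [22.  90.9]
pin 0.21 [653.9 -70.6] [657.1 -66.9] 1.513 [135.2 338.8]
0 [0.099, 0.433, 0.049] -0.0096 rows 1
0 [0.073, 0.438, 0.05] -0.0096 rows 1
1 [0.0, -0.0, 0.85] -0.0 rows 2
2 [0.0, -0.0, -0.592] -0.0 rows 2
2 [0.0, -0.0, -0.592] -0.0 rows 2
3 [-0.025, -0.773, 0.0] 0.0151 rows 2
3 [-0.098, -0.767, 0.0] 0.0151 rows 2
3 [-0.17, -0.754, 0.0] 0.0151 rows 2
3 [-0.241, -0.734, 0.0] 0.0151 rows 2
3 [-0.309, -0.708, 0.0] 0.015 rows 2
4 [-0.0, -0.0, 0.725] 0.0 rows 2
5 [-0.0, -0.0, -0.725] 0.0 rows 2
```

>>> {"name": "send_rows", "arguments": {
  "offset": [
    [0.1, 0.43, 0.05],
    [0.19, 0.865, 0.099],
    [0.19, 0.865, 0.099],
    [0.19, 0.865, 0.099],
    [0.19, 0.865, 0.099]
  ],
  "delta_rot": [
    [0, 0, -0.01],
    [0, 0, -0.0192],
    [0, 0, -0.0192],
    [0, 0, -0.0192],
    [0, 0, -0.0192]
  ]
}}

```text
time: 28.1
tool_pos: [442.7, 298.9, 110.2]
tcp_rot: [-3.141, 0.001, -2.724]
contact_force: [-0.0, -0.0, 0.4]
grip_width: 59.5
finger_force: 0.0
```

>>> {"name": "send_rows", "arguments": {
  "offset": [
    [0, 0, 0.4],
    [0, 0, 0.7],
    [0, 0, 0.84],
    [0, 0, 0.84],
    [0, 0, 0.84]
  ],
  "delta_rot": [
    [0, 0, 0],
    [0, 0, 0],
    [0, 0, 0],
    [0, 0, 0],
    [0, 0, 0]
  ]
}}

```text
time: 28.72
tool_pos: [442.7, 300.3, 10.4]
tcp_rot: [3.141, 0.002, -2.722]
contact_force: [-0.6, 0.1, 0.9]
grip_width: 59.4
finger_force: 0.0
```

>>> {"name": "send_rows", "arguments": {
  "offset": [
    [0, 0, 0],
    [0, 0, 0],
    [0, 0, 0],
    [0, 0, 0],
    [0, 0, 0],
    [0, 0, 0],
    [0, 0, 0]
  ],
  "delta_rot": [
    [0, 0, 0],
    [0, 0, 0],
    [0, 0, 0],
    [0, 0, 0],
    [0, 0, 0],
    [0, 0, 0],
    [0, 0, 0]
  ],
  "grip": 0
}}

```text
time: 29.6
tool_pos: [441.7, 300.0, 9.3]
tcp_rot: [-3.142, 0.0, -2.721]
contact_force: [0.4, -2.3, 4.5]
grip_width: 23.6
finger_force: 30.0
```

>>> {"name": "send_rows", "arguments": {
  "offset": [
    [0, 0, -0.3],
    [0, 0, -0.7],
    [0, 0, -0.7]
  ],
  "delta_rot": [
    [0, 0, 0],
    [0, 0, 0],
    [0, 0, 0]
  ]
}}

```text
time: 29.98
tool_pos: [443.4, 301.2, 96.1]
tcp_rot: [3.141, 0.007, -2.721]
contact_force: [0.7, -0.3, -3.5]
grip_width: 23.6
finger_force: 30.0
```

>>> {"name": "send_rows", "arguments": {
  "offset": [
    [0, 0, -0.4],
    [0, 0, -0.6],
    [0, 0, -0.6]
  ],
  "delta_rot": [
    [0, 0, 0],
    [0, 0, 0],
    [0, 0, 0]
  ]
}}

```text
time: 30.35
tool_pos: [441.9, 300.3, 165.3]
tcp_rot: [3.141, 0.002, -2.721]
contact_force: [0.1, -0.5, -1.9]
grip_width: 23.5
finger_force: 30.0
```

>>> {"name": "send_rows", "arguments": {
  "offset": [
    [-0.012, -0.38, 0],
    [-0.025, -0.773, 0],
    [-0.025, -0.773, 0]
  ],
  "delta_rot": [
    [0, 0, 0.0075],
    [0, 0, 0.0151],
    [0, 0, 0.0151]
  ]
}}

```text
time: 30.72
tool_pos: [482.2, 213.9, 162.5]
tcp_rot: [-3.141, -0.004, -2.82]
contact_force: [0.0, 0.8, -2.5]
grip_width: 24.1
finger_force: 30.0
```

>>> {"name": "send_rows", "arguments": {
  "offset": [
    [-0.05, -0.38, 0],
    [-0.098, -0.767, 0],
    [-0.098, -0.767, 0]
  ],
  "delta_rot": [
    [0, 0, 0.0075],
    [0, 0, 0.0151],
    [0, 0, 0.0151]
  ]
}}

```text
time: 31.1
tool_pos: [522.8, 131.3, 163.0]
tcp_rot: [3.141, -0.003, -2.914]
contact_force: [-0.5, 1.2, -2.3]
grip_width: 23.4
finger_force: 30.0
```

>>> {"name": "send_rows", "arguments": {
  "offset": [
    [-0.08, -0.38, 0],
    [-0.17, -0.754, 0],
    [-0.17, -0.754, 0]
  ],
  "delta_rot": [
    [0, 0, 0.0075],
    [0, 0, 0.0151],
    [0, 0, 0.0151]
  ]
}}

```text
time: 31.48
tool_pos: [563.4, 48.6, 163.4]
tcp_rot: [3.141, -0.002, -3.008]
contact_force: [0.5, 0.0, -1.4]
grip_width: 23.7
finger_force: 30.0
```

>>> {"name": "send_rows", "arguments": {
  "offset": [
    [-0.12, -0.36, 0],
    [-0.241, -0.734, 0],
    [-0.241, -0.734, 0]
  ],
  "delta_rot": [
    [0, 0, 0.0075],
    [0, 0, 0.0151],
    [0, 0, 0.0151]
  ]
}}

```text
time: 31.85
tool_pos: [603.9, -34.3, 163.5]
tcp_rot: [3.141, -0.002, -3.102]
contact_force: [-0.3, 1.3, -1.8]
grip_width: 23.7
finger_force: 30.0
```

>>> {"name": "send_rows", "arguments": {
  "offset": [
    [-0.15, -0.35, 0],
    [-0.309, -0.708, 0],
    [-0.309, -0.708, 0],
    [-0.309, -0.708, 0],
    [-0.309, -0.708, 0]
  ],
  "delta_rot": [
    [0, 0, 0.0075],
    [0, 0, 0.015],
    [0, 0, 0.015],
    [0, 0, 0.015],
    [0, 0, 0.015]
  ]
}}

```text
time: 32.48
tool_pos: [643.8, -114.8, 165.0]
tcp_rot: [3.141, -0.001, 3.091]
contact_force: [-0.3, -0.2, -1.2]
grip_width: 23.7
finger_force: 30.0
```

Run:
```python
from plan import *
print(get_obs()["finger_force"],get_obs()["grip_width"],pose()); q=tr(0,-81)
plan([(q[0],q[1],64,np.pi+TR[2])])
```

```text
29.99964326620102 23.711517190174238 (array([ 643.81133521, -114.77261267,  164.96247407]), np.float64(3.090556316865562))
0 [-0.001, -0.035, 0.841] 0.0008 rows 2
```

>>> {"name": "send_rows", "arguments": {
  "offset": [
    [0, -0.035, 0.1],
    [0, -0.035, 0.4],
    [0, -0.035, 0.6],
    [0, -0.035, 0.7],
    [0, -0.035, 0.77],
    [0, -0.035, 0.81],
    [0, -0.035, 0.84],
    [0, -0.035, 0.84]
  ],
  "delta_rot": [
    [0, 0, 0.0008],
    [0, 0, 0.0008],
    [0, 0, 0.0008],
    [0, 0, 0.0008],
    [0, 0, 0.0008],
    [0, 0, 0.0008],
    [0, 0, 0.0008],
    [0, 0, 0.0008]
  ]
}}

```text
time: 33.48
tool_pos: [644.4, -120.9, 64.6]
tcp_rot: [3.141, 0.001, 3.083]
contact_force: [1.7, 1.9, -3.4]
grip_width: 23.3
finger_force: 30.0
```

>>> {"name": "send_rows", "arguments": {
  "offset": [
    [0, 0, 0],
    [0, 0, 0],
    [0, 0, 0]
  ],
  "delta_rot": [
    [0, 0, 0],
    [0, 0, 0],
    [0, 0, 0]
  ],
  "grip": 0.36
}}

```text
time: 33.85
tool_pos: [644.3, -121.6, 64.7]
tcp_rot: [-3.141, 0.001, 3.083]
contact_force: [0.4, -0.2, -1.2]
grip_width: 33.2
finger_force: 0.0
```

>>> {"name": "send_rows", "arguments": {
  "offset": [
    [0, 0, -0.1],
    [0, 0, -0.5],
    [0, 0, -0.95],
    [0, 0, -0.95]
  ],
  "delta_rot": [
    [0, 0, 0],
    [0, 0, 0],
    [0, 0, 0],
    [0, 0, 0]
  ]
}}

```text
time: 34.35
tool_pos: [646.7, -122.1, 185.0]
tcp_rot: [-3.139, 0.011, 3.083]
contact_force: [0.5, -0.8, 0.6]
grip_width: 33.2
finger_force: 0.0
```

>>> {"name": "send_rows", "arguments": {
  "offset": [
    [0.0, 0.3, -0.2],
    [0, 0.5, -0.4],
    [0, 0.5, -0.4],
    [0, 0.5, -0.4],
    [0, 0.5, -0.4]
  ],
  "delta_rot": [
    [0, 0, 0],
    [0, 0, 0],
    [0, 0, 0],
    [0, 0, 0],
    [0, 0, 0]
  ],
  "grip": 0.55
}}

```text
time: 34.98
tool_pos: [647.0, -62.3, 224.9]
tcp_rot: [3.141, -0.002, 3.082]
contact_force: [0.3, 0.1, -0.1]
grip_width: 50.4
finger_force: 0.0
```

```bash
sed -i 's/^draw(190.*/S=3; draw(160,95,420,240,sys.argv[1])/' fit.py; python3 fit.py f3
python3 - <<'E'
from plan import *
print(pose())
im,cal=look("top")
for d in finder.silhouettes("bar0","top"):
    m,c,a,wh=rod(cal,d["region"],9); print("bar",round(d["confidence"],2),m.round(1),c.round(1),a.round(3),wh)
E
```

```text
tray [ 6.483e+02 -3.810e+01 -5.600e-02]
(array([647.61791887, -61.31018586, 226.40999796]), np.float64(3.0830649466232933))
bar 0.87 [ 456.7 -340.1] [ 457.2 -340.7] 3.125 [ 27.6 262.7]
bar 0.7 [ 454.3 -404.4] [ 461.4 -406.6] 3.077 [ 24.  261.6]
```

View pics/f3.png

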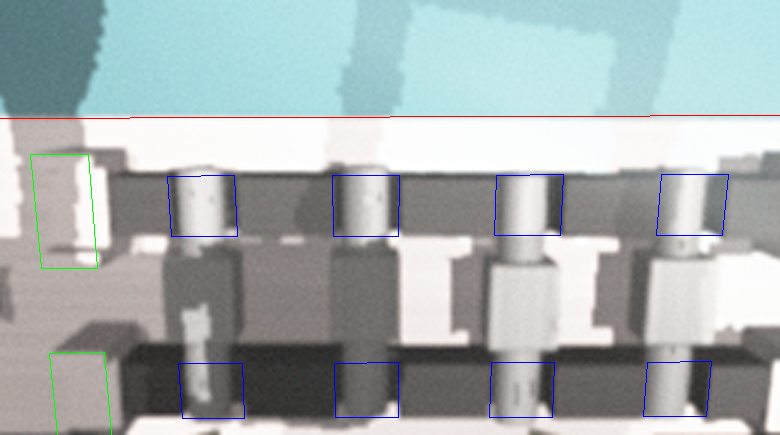

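All four pins lie in their slots, blocks at about (200,290), (365,295), (525,305) and (680,300). Next I measure the bars.

Run:
```python
from plan import *
plan([(518,-368,272,3.125)])
```

```text
0 [0.232, -0.654, -0.095] -0.0017 rows 2
0 [0.239, -0.651, -0.095] -0.0017 rows 2
0 [0.246, -0.648, -0.095] -0.0016 rows 2
0 [0.253, -0.646, -0.095] -0.0017 rows 2
```

>>> {"name": "send_rows", "arguments": {
  "offset": [
    [0.12, -0.33, -0.05],
    [0.232, -0.654, -0.095],
    [0.232, -0.654, -0.095]
  ],
  "delta_rot": [
    [0, 0, -0.0017],
    [0, 0, -0.0017],
    [0, 0, -0.0017]
  ]
}}

```text
time: 36.05
tool_pos: [614.6, -140.6, 238.4]
tcp_rot: [-3.141, 0.001, 3.09]
contact_force: [0.4, 0.2, 0.1]
grip_width: 50.4
finger_force: 0.0
```

>>> {"name": "send_rows", "arguments": {
  "offset": [
    [0.12, -0.33, -0.05],
    [0.239, -0.651, -0.095],
    [0.239, -0.651, -0.095]
  ],
  "delta_rot": [
    [0, 0, -0.0017],
    [0, 0, -0.0017],
    [0, 0, -0.0017]
  ]
}}

```text
time: 36.42
tool_pos: [582.4, -216.4, 249.5]
tcp_rot: [-3.141, 0.001, 3.102]
contact_force: [0.0, 0.2, 0.3]
grip_width: 50.4
finger_force: 0.0
```

>>> {"name": "send_rows", "arguments": {
  "offset": [
    [0.12, -0.33, -0.05],
    [0.246, -0.648, -0.095],
    [0.246, -0.648, -0.095]
  ],
  "delta_rot": [
    [0, 0, -0.0017],
    [0, 0, -0.0017],
    [0, 0, -0.0017]
  ]
}}

```text
time: 36.8
tool_pos: [550.3, -292.4, 260.6]
tcp_rot: [-3.141, 0.0, 3.113]
contact_force: [-0.0, 0.3, 0.1]
grip_width: 50.3
finger_force: 0.0
```

>>> {"name": "send_rows", "arguments": {
  "offset": [
    [0.12, -0.33, -0.05],
    [0.253, -0.646, -0.095],
    [0.253, -0.646, -0.095],
    [0.253, -0.646, -0.095],
    [0.253, -0.646, -0.095],
    [0.253, -0.646, -0.095]
  ],
  "delta_rot": [
    [0, 0, -0.0017],
    [0, 0, -0.0017],
    [0, 0, -0.0017],
    [0, 0, -0.0017],
    [0, 0, -0.0017],
    [0, 0, -0.0017]
  ]
}}

```text
time: 37.55
tool_pos: [518.7, -366.9, 271.9]
tcp_rot: [3.141, 0.0, 3.127]
contact_force: [0.1, -0.2, -0.9]
grip_width: 50.2
finger_force: 0.0
```

```bash
cat > bars.py <<'E'
from plan import *
import sys
def bars(cam,save=None):
    im,cal=look(cam,save)
    for d in finder.silhouettes("bar0",cam):
        r=d["region"]; m,c,a,wh=rod(cal,r,18)
        if wh[1]<150: continue
        print(cam,"bar",round(d["confidence"],2),np.round(d["box"]),"rect@18",c.round(1),a.round(3),wh)
        # ends along axis on top plane
        n,l,s,_=cv2.connectedComponentsWithStats(r.astype(np.uint8)); k=1+np.argmax(s[1:,4]); v,u=np.nonzero(l==k)
        P=toplane(cal,np.c_[u,v],18); e=np.array([np.cos(a),np.sin(a)]); t=(P-c)@e; print("  ends",(c+e*np.percentile(t,.3)).round(1),(c+e*np.percentile(t,99.7)).round(1))
if __name__=="__main__":
    print(pose()); bars("wrist",sys.argv[1]); bars("wrist"); bars("top")
E
python3 bars.py w4
```

```text
(array([ 518.6799853 , -366.86272969,  271.89306685]), np.float64(3.127326245919716))
wrist bar 0.82 [299.  16. 316. 230.] rect@18 [ 456.1 -342.5] 3.123 [ 19.7 260.1]
  ends [ 584.7 -344.9] [ 327.1 -340.2]
wrist bar 0.65 [244.  18. 268. 234.] rect@18 [ 460.1 -405.6] 3.073 [ 21.5 262.2]
  ends [ 589.5 -414.4] [ 330.1 -396.7]
wrist bar 0.92 [243.  18. 265. 232.] rect@18 [ 460.4 -405.5] 3.073 [ 20.6 261.5]
  ends [ 589.4 -414.5] [ 331.1 -396.6]
wrist bar 0.65 [295.  15. 314. 228.] rect@18 [ 456.1 -341.7] 3.123 [ 20.7 262.6]
  ends [ 585.9 -344.1] [ 325.8 -339.4]
top bar 0.76 [418. 188. 433. 291.] rect@18 [ 456.1 -338.5] 3.117 [ 26.9 261.3]
  ends [ 586.4 -341.7] [ 325.7 -335.3]
top bar 0.62 [443. 189. 454. 254.] rect@18 [ 499.2 -404.2] 3.102 [ 21.5 176.1]
  ends [ 586.9 -407.6] [ 412.8 -400.7]
```

View pics/w4.png

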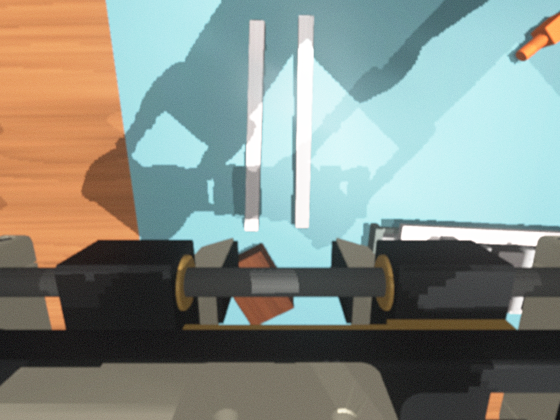

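The two bars are at columns 257 and 306, rows 16 to 232, and both measure the full 262 mm. I take the left one (B0) to the rear seat.

Run:
```python
from plan import *
q=tr(32,0); b=(456.3,-341.5)
plan([(*b,110,3.123),(*b,2.5,3.123),(*b,160,3.123),(*q[:2],160,np.pi/2+TR[2])])
```

```text
0 [0.259, 0.106, 0.675] 0.0002 rows 2
0 [0.259, 0.106, 0.675] 0.0003 rows 2
1 [0.0, -0.0, 0.448] -0.0 rows 1
1 [0.0, -0.0, 0.448] -0.0 rows 1
2 [0.0, -0.0, -0.656] -0.0 rows 2
2 [0.0, -0.0, -0.657] -0.0 rows 2
3 [-0.606, 0.849, -0.0] 0.0853 rows 4
3 [-0.087, 1.04, -0.0] 0.0853 rows 4
3 [0.456, 0.938, -0.0] 0.0853 rows 4
```

>>> {"name": "send_rows", "arguments": {
  "offset": [
    [0.13, 0.05, 0.34],
    [0.259, 0.106, 0.675],
    [0.259, 0.106, 0.675]
  ],
  "delta_rot": [
    [0, 0, 0],
    [0, 0, 0],
    [0, 0, 0]
  ]
}}

```text
time: 38.22
tool_pos: [485.1, -353.2, 188.2]
tcp_rot: [3.136, -0.005, 3.125]
contact_force: [0.5, -0.2, 0.6]
grip_width: 50.7
finger_force: 0.0
```

>>> {"name": "send_rows", "arguments": {
  "offset": [
    [0.13, 0.05, 0.34],
    [0.259, 0.106, 0.675],
    [0.259, 0.106, 0.675],
    [0.259, 0.106, 0.675],
    [0.259, 0.106, 0.675],
    [0.259, 0.106, 0.675]
  ],
  "delta_rot": [
    [0, 0, 0.0005],
    [0, 0, 0.0005],
    [0, 0, 0.0005],
    [0, 0, 0.0005],
    [0, 0, 0.0005],
    [0, 0, 0.0005]
  ]
}}

```text
time: 38.98
tool_pos: [457.2, -342.3, 111.3]
tcp_rot: [-3.14, 0.002, 3.123]
contact_force: [-0.2, -0.5, -0.2]
grip_width: 50.2
finger_force: 0.0
```

Run:
```python
from plan import *
b=(456.3,-341.5); print(pose())
plan([(*b,2.5,3.123)])
```

```text
(array([ 457.22866083, -342.25808011,  111.26199069]), np.float64(3.122853403154063))
0 [0.004, 0.003, 0.453] -0.0 rows 1
0 [0.004, 0.003, 0.453] -0.0 rows 1
```

>>> {"name": "send_rows", "arguments": {
  "offset": [
    [0.004, 0.004, 0.4],
    [0.004, 0.004, 0.7],
    [0.004, 0.004, 0.85],
    [0.004, 0.004, 0.9],
    [0.004, 0.004, 0.9],
    [0.004, 0.004, 0.9]
  ],
  "delta_rot": [
    [0, 0, 0],
    [0, 0, 0],
    [0, 0, 0],
    [0, 0, 0],
    [0, 0, 0],
    [0, 0, 0]
  ]
}}

```text
time: 39.72
tool_pos: [456.5, -341.6, 3.0]
tcp_rot: [-3.14, 0.002, 3.123]
contact_force: [-0.4, -0.6, 0.8]
grip_width: 50.6
finger_force: 0.0
```

>>> {"name": "send_rows", "arguments": {
  "offset": [
    [0, 0, 0],
    [0, 0, 0],
    [0, 0, 0],
    [0, 0, 0],
    [0, 0, 0],
    [0, 0, 0],
    [0, 0, 0]
  ],
  "delta_rot": [
    [0, 0, 0],
    [0, 0, 0],
    [0, 0, 0],
    [0, 0, 0],
    [0, 0, 0],
    [0, 0, 0],
    [0, 0, 0]
  ],
  "grip": 0
}}

```text
time: 40.6
tool_pos: [455.8, -341.1, 2.0]
tcp_rot: [3.142, 0.0, 3.123]
contact_force: [-0.6, 1.0, 2.3]
grip_width: 17.7
finger_force: 30.0
```

>>> {"name": "send_rows", "arguments": {
  "offset": [
    [0, 0, -0.2],
    [0, 0, -0.5],
    [0, 0, -0.75],
    [0, 0, -0.75]
  ],
  "delta_rot": [
    [0, 0, 0],
    [0, 0, 0],
    [0, 0, 0],
    [0, 0, 0]
  ]
}}

```text
time: 41.1
tool_pos: [456.8, -342.0, 93.7]
tcp_rot: [-3.139, 0.003, 3.123]
contact_force: [-0.2, 1.2, -2.0]
grip_width: 17.8
finger_force: 30.0
```

>>> {"name": "send_rows", "arguments": {
  "offset": [
    [0, 0, -0.3],
    [0, 0, -0.6],
    [0, 0, -0.6],
    [0, 0, -0.6],
    [0, 0, -0.6]
  ],
  "delta_rot": [
    [0, 0, 0],
    [0, 0, 0],
    [0, 0, 0],
    [0, 0, 0],
    [0, 0, 0]
  ]
}}

```text
time: 41.72
tool_pos: [455.1, -340.4, 161.7]
tcp_rot: [3.139, -0.003, 3.123]
contact_force: [0.7, -0.1, -2.5]
grip_width: 17.5
finger_force: 30.0
```

```bash
sed -i 's#n+=1#n+=1#; s/max()<=.85 and abs(t)\*360<=80/max()<=.85 and abs(t)*360<=80 and np.linalg.norm(o[:2])<=.85/' plan.py
python3 - <<'E'
from plan import *
q=tr(32,0); print(pose(),get_obs()["grip_width"])
plan([(*q[:2],160,np.pi/2+TR[2])])
E
```

```text
(array([ 455.06339712, -340.36355462,  161.74167801]), np.float64(3.122597992600014)) 17.541237215106648
0 [-0.457, 0.635, 0.004] 0.064 rows 3
0 [-0.172, 0.763, 0.004] 0.064 rows 3
0 [0.14, 0.77, 0.003] 0.0639 rows 3
0 [0.429, 0.654, 0.004] 0.064 rows 3
```

>>> {"name": "send_rows", "arguments": {
  "offset": [
    [-0.15, 0.21, 0],
    [-0.3, 0.42, 0],
    [-0.457, 0.635, 0.004],
    [-0.457, 0.635, 0.004]
  ],
  "delta_rot": [
    [0, 0, 0.021],
    [0, 0, 0.042],
    [0, 0, 0.064],
    [0, 0, 0.064]
  ]
}}

```text
time: 42.22
tool_pos: [512.6, -263.9, 162.0]
tcp_rot: [3.141, -0.002, 2.723]
contact_force: [-0.1, -0.1, -1.2]
grip_width: 17.6
finger_force: 30.0
```

>>> {"name": "send_rows", "arguments": {
  "offset": [
    [-0.06, 0.25, 0],
    [-0.12, 0.5, 0],
    [-0.172, 0.763, 0.004],
    [-0.172, 0.763, 0.004]
  ],
  "delta_rot": [
    [0, 0, 0.021],
    [0, 0, 0.042],
    [0, 0, 0.064],
    [0, 0, 0.064]
  ]
}}

```text
time: 42.72
tool_pos: [568.6, -189.7, 161.9]
tcp_rot: [-3.141, -0.002, 2.322]
contact_force: [0.1, 0.2, -1.4]
grip_width: 17.7
finger_force: 30.0
```

>>> {"name": "send_rows", "arguments": {
  "offset": [
    [0.05, 0.25, 0],
    [0.1, 0.5, 0],
    [0.14, 0.77, 0.003],
    [0.14, 0.77, 0.003]
  ],
  "delta_rot": [
    [0, 0, 0.021],
    [0, 0, 0.042],
    [0, 0, 0.064],
    [0, 0, 0.064]
  ]
}}

```text
time: 43.22
tool_pos: [624.9, -115.3, 161.7]
tcp_rot: [-3.141, -0.001, 1.92]
contact_force: [-0.3, -0.7, -2.1]
grip_width: 17.6
finger_force: 30.0
```

>>> {"name": "send_rows", "arguments": {
  "offset": [
    [0.14, 0.22, 0],
    [0.29, 0.44, 0],
    [0.429, 0.654, 0.004],
    [0.429, 0.654, 0.004],
    [0.429, 0.654, 0.004],
    [0.429, 0.654, 0.004],
    [0.429, 0.654, 0.004],
    [0.429, 0.654, 0.004]
  ],
  "delta_rot": [
    [0, 0, 0.021],
    [0, 0, 0.042],
    [0, 0, 0.064],
    [0, 0, 0.064],
    [0, 0, 0.064],
    [0, 0, 0.064],
    [0, 0, 0.064],
    [0, 0, 0.064]
  ]
}}

```text
time: 44.22
tool_pos: [681.0, -41.1, 162.3]
tcp_rot: [3.141, -0.0, 1.514]
contact_force: [-0.4, -0.2, -1.9]
grip_width: 17.3
finger_force: 30.0
```

Run:
```python
from plan import *
im,cal=look("wrist","w5"); 
for t,z in (("seat_front",84),("handle",124),("slot0",64)):
    for d in finder.pinpoint(t,"wrist"): print(t,round(d["confidence"],2),np.round(d["uv"]),toplane(cal,d["uv"],z).round(1))
for d in finder.silhouettes("bar0","wrist"):
    m,c,a,wh=rod(cal,d["region"],pose()[0][2]+6.5+9); print("bar",round(d["confidence"],2),np.round(d["box"]),c.round(1),a.round(3),wh)
q=tr(32,0); print(pose(),q,get_obs()["grip_width"])
plan([(*q[:2],78,np.pi/2+TR[2])])
```

```text
seat_front 0.85 [200. 214.] [[615.8 -35.7]]
bar 0.71 [264.   0. 308. 327.] [685.4  17.3] 1.514 [ 19.1 117.1]
(array([681.11216979, -40.65096733, 162.1779699 ]), np.float64(1.5143259900279131)) [np.float64(680.2498371112906), np.float64(-39.891063528184176), 32] 17.91574972744642
0 [0.006, -0.008, 0.702] -0.0001 rows 2
```

View pics/w5.png

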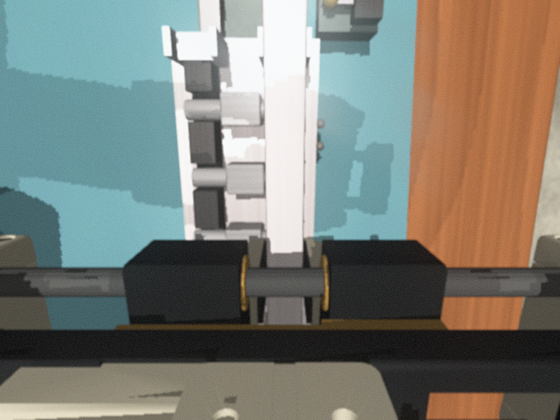

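The bar sits over the rear posts and lines up with them (post ears at columns 258 to 318, bar 264 to 308). I lower it.

>>> {"name": "send_rows", "arguments": {
  "offset": [
    [0.006, -0.006, 0.3],
    [0.006, -0.006, 0.5],
    [0.006, -0.006, 0.58],
    [0.006, -0.006, 0.62],
    [0.006, -0.006, 0.66],
    [0.006, -0.006, 0.69],
    [0.006, -0.006, 0.69],
    [0.006, -0.006, 0.69]
  ],
  "delta_rot": [
    [0, 0, 0],
    [0, 0, 0],
    [0, 0, 0],
    [0, 0, 0],
    [0, 0, 0],
    [0, 0, 0],
    [0, 0, 0],
    [0, 0, 0]
  ]
}}

```text
time: 45.48
tool_pos: [680.6, -40.0, 79.7]
tcp_rot: [3.141, 0.0, 1.514]
contact_force: [0.7, -0.5, -2.1]
grip_width: 17.6
finger_force: 30.0
```

>>> {"name": "send_rows", "arguments": {
  "offset": [
    [0, 0, 0.01],
    [0, 0, 0.018],
    [0, 0, 0.018]
  ],
  "delta_rot": [
    [0, 0, 0],
    [0, 0, 0],
    [0, 0, 0]
  ]
}}

```text
time: 45.85
tool_pos: [680.4, -39.9, 77.1]
tcp_rot: [-3.142, -0.0, 1.514]
contact_force: [0.2, -0.1, -1.6]
grip_width: 17.6
finger_force: 30.0
```

>>> {"name": "send_rows", "arguments": {
  "offset": [
    [0, 0, 0],
    [0, 0, 0],
    [0, 0, 0],
    [0, 0, 0]
  ],
  "delta_rot": [
    [0, 0, 0],
    [0, 0, 0],
    [0, 0, 0],
    [0, 0, 0]
  ],
  "grip": 0.36
}}

```text
time: 46.35
tool_pos: [680.5, -39.9, 77.3]
tcp_rot: [3.141, -0.0, 1.514]
contact_force: [0.2, 0.1, -0.1]
grip_width: 33.0
finger_force: 0.0
```

>>> {"name": "send_rows", "arguments": {
  "offset": [
    [0, 0, -0.1],
    [0, 0, -0.5],
    [0, 0, -0.9],
    [0, 0, -0.9],
    [0, 0, -0.9]
  ],
  "delta_rot": [
    [0, 0, 0],
    [0, 0, 0],
    [0, 0, 0],
    [0, 0, 0],
    [0, 0, 0]
  ]
}}

```text
time: 46.98
tool_pos: [680.2, -39.9, 185.4]
tcp_rot: [3.142, -0.0, 1.514]
contact_force: [-0.7, 0.1, -1.5]
grip_width: 33.0
finger_force: 0.0
```

Run:
```python
from plan import *
from bars import bars
print(pose()); bars("top"); b=(460.3,-405.5)
plan([(*b,200,3.073)])
```

```text
(array([680.17209233, -39.86494333, 185.36750625]), np.float64(1.5141533466775636))
top bar 0.75 [443. 187. 454. 290.] rect@18 [ 459.4 -400.9] 3.07 [ 26.7 262.8]
  ends [ 589.9 -410.2] [ 329.  -391.6]
0 [-0.629, -0.33, -0.027] -0.0496 rows 2
0 [-0.498, -0.508, -0.027] -0.0496 rows 2
0 [-0.318, -0.636, -0.027] -0.0496 rows 2
0 [-0.108, -0.702, -0.027] -0.0497 rows 2
0 [0.114, -0.702, -0.027] -0.0496 rows 2
```

>>> {"name": "send_rows", "arguments": {
  "offset": [
    [-0.31, -0.165, -0.014],
    [-0.629, -0.33, -0.027],
    [-0.629, -0.33, -0.027]
  ],
  "delta_rot": [
    [0, 0, -0.025],
    [0, 0, -0.0496],
    [0, 0, -0.0496]
  ],
  "grip": 0.5
}}

```text
time: 47.45
tool_pos: [635.0, -115.5, 187.4]
tcp_rot: [-3.139, -0.001, 1.823]
contact_force: [0.5, 0.5, 0.7]
grip_width: 45.7
finger_force: 0.0
```

>>> {"name": "send_rows", "arguments": {
  "offset": [
    [-0.25, -0.25, -0.014],
    [-0.498, -0.508, -0.027],
    [-0.498, -0.508, -0.027]
  ],
  "delta_rot": [
    [0, 0, -0.025],
    [0, 0, -0.0496],
    [0, 0, -0.0496]
  ]
}}

```text
time: 47.82
tool_pos: [591.7, -187.7, 190.9]
tcp_rot: [-3.141, -0.001, 2.134]
contact_force: [0.7, 0.7, 0.4]
grip_width: 46.3
finger_force: 0.0
```

>>> {"name": "send_rows", "arguments": {
  "offset": [
    [-0.16, -0.32, -0.014],
    [-0.318, -0.636, -0.027],
    [-0.318, -0.636, -0.027]
  ],
  "delta_rot": [
    [0, 0, -0.025],
    [0, 0, -0.0496],
    [0, 0, -0.0496]
  ]
}}

```text
time: 48.2
tool_pos: [548.4, -260.4, 194.3]
tcp_rot: [3.142, -0.001, 2.445]
contact_force: [-0.4, 1.0, -0.7]
grip_width: 46.0
finger_force: 0.0
```

>>> {"name": "send_rows", "arguments": {
  "offset": [
    [-0.05, -0.35, -0.014],
    [-0.108, -0.702, -0.027],
    [-0.108, -0.702, -0.027]
  ],
  "delta_rot": [
    [0, 0, -0.025],
    [0, 0, -0.0497],
    [0, 0, -0.0497]
  ]
}}

```text
time: 48.58
tool_pos: [505.0, -333.1, 197.6]
tcp_rot: [3.141, -0.0, 2.757]
contact_force: [-0.6, 0.8, -1.2]
grip_width: 46.0
finger_force: 0.0
```

>>> {"name": "send_rows", "arguments": {
  "offset": [
    [0.05, -0.35, -0.014],
    [0.114, -0.702, -0.027],
    [0.114, -0.702, -0.027],
    [0.114, -0.702, -0.027],
    [0.114, -0.702, -0.027],
    [0.114, -0.702, -0.027],
    [0.114, -0.702, -0.027]
  ],
  "delta_rot": [
    [0, 0, -0.025],
    [0, 0, -0.0496],
    [0, 0, -0.0496],
    [0, 0, -0.0496],
    [0, 0, -0.0496],
    [0, 0, -0.0496],
    [0, 0, -0.0496]
  ]
}}

```text
time: 49.45
tool_pos: [461.4, -405.1, 201.4]
tcp_rot: [3.141, 0.0, 3.073]
contact_force: [0.4, -0.4, -0.0]
grip_width: 45.6
finger_force: 0.0
```

Run:
```python
from plan import *
from bars import bars
print(pose()); bars("wrist"); b=(460.3,-405.5)
plan([(*b,2.2,3.073)])
```

```text
(array([ 461.42018898, -405.13051393,  201.42131947]), np.float64(3.073234740721622))
wrist bar 0.66 [275.  60. 294. 269.] rect@18 [ 442.3 -405.2] 3.072 [ 19.2 226.4]
  ends [ 553.9 -412.9] [ 330.3 -397.4]
0 [0.004, -0.0, 0.83] -0.0 rows 2
0 [0.003, -0.001, 0.83] -0.0 rows 2
```

>>> {"name": "send_rows", "arguments": {
  "offset": [
    [0.003, 0, 0.4],
    [0.003, 0, 0.83],
    [0.003, 0, 0.83]
  ],
  "delta_rot": [
    [0, 0, 0],
    [0, 0, 0],
    [0, 0, 0]
  ]
}}

```text
time: 49.92
tool_pos: [458.8, -403.6, 98.1]
tcp_rot: [3.135, -0.006, 3.073]
contact_force: [0.1, 0.4, 0.0]
grip_width: 45.6
finger_force: 0.0
```

>>> {"name": "send_rows", "arguments": {
  "offset": [
    [0.003, 0, 0.4],
    [0.003, 0, 0.7],
    [0.003, 0, 0.8],
    [0.003, 0, 0.83],
    [0.003, 0, 0.83],
    [0.003, 0, 0.83]
  ],
  "delta_rot": [
    [0, 0, 0],
    [0, 0, 0],
    [0, 0, 0],
    [0, 0, 0],
    [0, 0, 0],
    [0, 0, 0]
  ]
}}

```text
time: 50.68
tool_pos: [461.0, -406.3, 3.7]
tcp_rot: [-3.14, 0.002, 3.073]
contact_force: [0.5, -0.4, -0.4]
grip_width: 46.0
finger_force: 0.0
```

>>> {"name": "send_rows", "arguments": {
  "offset": [
    [0, 0, 0],
    [0, 0, 0],
    [0, 0, 0],
    [0, 0, 0],
    [0, 0, 0],
    [0, 0, 0],
    [0, 0, 0]
  ],
  "delta_rot": [
    [0, 0, 0],
    [0, 0, 0],
    [0, 0, 0],
    [0, 0, 0],
    [0, 0, 0],
    [0, 0, 0],
    [0, 0, 0]
  ],
  "grip": 0
}}

```text
time: 51.55
tool_pos: [460.3, -405.6, 2.2]
tcp_rot: [3.142, 0.0, 3.073]
contact_force: [-0.8, 0.2, 1.2]
grip_width: 17.6
finger_force: 30.0
```

>>> {"name": "send_rows", "arguments": {
  "offset": [
    [0, 0, -0.2],
    [0, 0, -0.5],
    [0, 0, -0.75],
    [0, 0, -0.75]
  ],
  "delta_rot": [
    [0, 0, 0],
    [0, 0, 0],
    [0, 0, 0],
    [0, 0, 0]
  ]
}}

```text
time: 52.05
tool_pos: [461.2, -406.5, 93.9]
tcp_rot: [-3.139, 0.003, 3.073]
contact_force: [1.0, -0.2, -3.0]
grip_width: 17.6
finger_force: 30.0
```

>>> {"name": "send_rows", "arguments": {
  "offset": [
    [0, 0, -0.3],
    [0, 0, -0.6],
    [0, 0, -0.6],
    [0, 0, -0.6],
    [0, 0, -0.6]
  ],
  "delta_rot": [
    [0, 0, 0],
    [0, 0, 0],
    [0, 0, 0],
    [0, 0, 0],
    [0, 0, 0]
  ]
}}

```text
time: 52.68
tool_pos: [459.5, -404.8, 161.7]
tcp_rot: [3.139, -0.003, 3.073]
contact_force: [0.2, 0.0, -2.4]
grip_width: 17.7
finger_force: 30.0
```

Run:
```python
from plan import *
q=tr(-32,0); print(pose(),get_obs()["grip_width"],q)
plan([(*q[:2],162,np.pi/2+TR[2])])
```

```text
(array([ 459.54781629, -404.79335606,  161.68899494]), np.float64(3.0729478774401304)) 17.721391710652817 [np.float64(616.3501628887093), np.float64(-36.30893647181583), 32]
0 [-0.273, 0.788, -0.001] 0.062 rows 3
0 [0.047, 0.833, -0.0] 0.062 rows 3
0 [0.359, 0.753, -0.001] 0.062 rows 3
0 [0.619, 0.56, -0.001] 0.062 rows 3
```

>>> {"name": "send_rows", "arguments": {
  "offset": [
    [-0.09, 0.26, 0],
    [-0.18, 0.53, 0],
    [-0.273, 0.788, 0],
    [-0.273, 0.788, 0]
  ],
  "delta_rot": [
    [0, 0, 0.021],
    [0, 0, 0.042],
    [0, 0, 0.062],
    [0, 0, 0.062]
  ]
}}

```text
time: 53.18
tool_pos: [499.8, -311.0, 162.9]
tcp_rot: [3.14, -0.002, 2.686]
contact_force: [0.4, 1.0, -2.8]
grip_width: 18.0
finger_force: 30.0
```

>>> {"name": "send_rows", "arguments": {
  "offset": [
    [0.015, 0.28, 0],
    [0.03, 0.56, 0],
    [0.047, 0.833, 0],
    [0.047, 0.833, 0]
  ],
  "delta_rot": [
    [0, 0, 0.021],
    [0, 0, 0.042],
    [0, 0, 0.062],
    [0, 0, 0.062]
  ]
}}

```text
time: 53.68
tool_pos: [538.8, -219.9, 163.2]
tcp_rot: [-3.141, -0.002, 2.297]
contact_force: [-0.7, 0.8, -2.6]
grip_width: 17.4
finger_force: 30.0
```

>>> {"name": "send_rows", "arguments": {
  "offset": [
    [0.12, 0.25, 0],
    [0.24, 0.5, 0],
    [0.359, 0.753, 0],
    [0.359, 0.753, 0]
  ],
  "delta_rot": [
    [0, 0, 0.021],
    [0, 0, 0.042],
    [0, 0, 0.062],
    [0, 0, 0.062]
  ]
}}

```text
time: 54.18
tool_pos: [578.1, -128.6, 163.4]
tcp_rot: [-3.141, -0.001, 1.908]
contact_force: [-0.9, -1.0, -2.1]
grip_width: 17.7
finger_force: 30.0
```

>>> {"name": "send_rows", "arguments": {
  "offset": [
    [0.2, 0.18, 0],
    [0.4, 0.36, 0],
    [0.619, 0.56, 0],
    [0.619, 0.56, 0],
    [0.619, 0.56, 0],
    [0.619, 0.56, 0],
    [0.619, 0.56, 0],
    [0.619, 0.56, 0]
  ],
  "delta_rot": [
    [0, 0, 0.021],
    [0, 0, 0.042],
    [0, 0, 0.062],
    [0, 0, 0.062],
    [0, 0, 0.062],
    [0, 0, 0.062],
    [0, 0, 0.062],
    [0, 0, 0.062]
  ]
}}

```text
time: 55.18
tool_pos: [617.0, -37.6, 164.3]
tcp_rot: [3.141, -0.0, 1.514]
contact_force: [0.6, -0.3, -2.8]
grip_width: 17.4
finger_force: 30.0
```

Run:
```python
from plan import *
im,cal=look("wrist","w6")
for t,z in (("seat_rear",84),("seat_front",84)):
    for d in finder.pinpoint(t,"wrist"): print(t,round(d["confidence"],2),np.round(d["uv"]),toplane(cal,d["uv"],z).round(1))
q=tr(-32,0); print(pose(),get_obs()["grip_width"],get_obs()["finger_force"])
plan([(*q[:2],79.5,np.pi/2+TR[2])])
```

```text
seat_rear 0.7 [365. 214.] [[681.6 -40. ]]
(array([617.03883241, -37.20796942, 164.27862094]), np.float64(1.514815469032428)) 17.765450329804093 29.99944120645523
0 [0.007, -0.006, 0.706] 0.0 rows 2
```

View pics/w6.png

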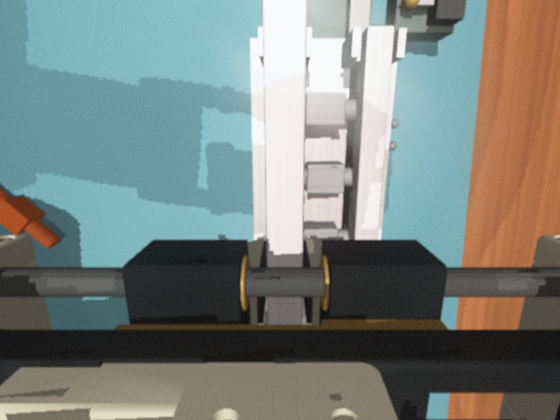

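The rear bar lies in its fork with its far end flush at about (378,30), and the front bar is aligned over the front fork at about (285,30). I lower it.

>>> {"name": "send_rows", "arguments": {
  "offset": [
    [0.006, -0.005, 0.3],
    [0.006, -0.005, 0.5],
    [0.006, -0.005, 0.58],
    [0.006, -0.005, 0.63],
    [0.006, -0.005, 0.67],
    [0.006, -0.005, 0.705],
    [0.006, -0.005, 0.705],
    [0.006, -0.005, 0.705]
  ],
  "delta_rot": [
    [0, 0, 0],
    [0, 0, 0],
    [0, 0, 0],
    [0, 0, 0],
    [0, 0, 0],
    [0, 0, 0],
    [0, 0, 0],
    [0, 0, 0]
  ]
}}

```text
time: 56.32
tool_pos: [616.6, -36.4, 79.9]
tcp_rot: [3.141, -0.0, 1.515]
contact_force: [-0.5, -0.1, -2.3]
grip_width: 17.9
finger_force: 30.0
```

>>> {"name": "send_rows", "arguments": {
  "offset": [
    [0, 0, 0.01],
    [0, 0, 0.018],
    [0, 0, 0.018]
  ],
  "delta_rot": [
    [0, 0, 0],
    [0, 0, 0],
    [0, 0, 0]
  ]
}}

```text
time: 56.7
tool_pos: [616.4, -36.3, 77.3]
tcp_rot: [-3.141, -0.0, 1.515]
contact_force: [0.2, 0.8, -1.8]
grip_width: 18.0
finger_force: 30.0
```

>>> {"name": "send_rows", "arguments": {
  "offset": [
    [0, 0, 0],
    [0, 0, 0],
    [0, 0, 0],
    [0, 0, 0]
  ],
  "delta_rot": [
    [0, 0, 0],
    [0, 0, 0],
    [0, 0, 0],
    [0, 0, 0]
  ],
  "grip": 0.36
}}

```text
time: 57.2
tool_pos: [616.6, -36.3, 77.6]
tcp_rot: [3.141, -0.0, 1.515]
contact_force: [-0.4, -0.5, 0.2]
grip_width: 33.1
finger_force: 0.0
```

>>> {"name": "send_rows", "arguments": {
  "offset": [
    [0, 0, -0.1],
    [0, 0, -0.5],
    [0, 0, -1],
    [0, 0, -1],
    [0, 0, -1]
  ],
  "delta_rot": [
    [0, 0, 0],
    [0, 0, 0],
    [0, 0, 0],
    [0, 0, 0],
    [0, 0, 0]
  ]
}}

```text
time: 57.82
tool_pos: [616.3, -36.3, 197.8]
tcp_rot: [3.141, -0.0, 1.515]
contact_force: [-0.4, 0.2, -0.9]
grip_width: 33.1
finger_force: 0.0
```

Run:
```python
from plan import *
h=tr(0,-170); print(pose(),h)
plan([(h[0]+15,h[1]+110,226,np.pi+TR[2])])
```

```text
(array([616.26222821, -36.28187251, 197.77625458]), np.float64(1.514805374476591)) [np.float64(638.7849750065216), np.float64(-207.83350965373185), 32]
0 [-0.247, 0.17, -0.118] -0.125 rows 5
0 [-0.296, -0.054, -0.117] -0.125 rows 5
```

Now a view with the tool turned, to verify the bars and refit the tray and handle.

>>> {"name": "send_rows", "arguments": {
  "offset": [
    [-0.05, 0.04, -0.05],
    [-0.1, 0.08, -0.118],
    [-0.15, 0.12, -0.118],
    [-0.2, 0.15, -0.118],
    [-0.247, 0.17, -0.118],
    [-0.247, 0.17, -0.118]
  ],
  "delta_rot": [
    [0, 0, -0.025],
    [0, 0, -0.05],
    [0, 0, -0.075],
    [0, 0, -0.1],
    [0, 0, -0.125],
    [0, 0, -0.125]
  ]
}}

```text
time: 58.58
tool_pos: [634.5, -67.3, 209.8]
tcp_rot: [-3.14, -0.003, 2.298]
contact_force: [0.0, 0.1, 0.7]
grip_width: 33.0
finger_force: 0.0
```

>>> {"name": "send_rows", "arguments": {
  "offset": [
    [-0.06, -0.01, -0.05],
    [-0.12, -0.02, -0.117],
    [-0.18, -0.03, -0.117],
    [-0.24, -0.04, -0.117],
    [-0.296, -0.054, -0.117],
    [-0.296, -0.054, -0.117],
    [-0.296, -0.054, -0.117],
    [-0.296, -0.054, -0.117]
  ],
  "delta_rot": [
    [0, 0, -0.025],
    [0, 0, -0.05],
    [0, 0, -0.075],
    [0, 0, -0.1],
    [0, 0, -0.125],
    [0, 0, -0.125],
    [0, 0, -0.125],
    [0, 0, -0.125]
  ]
}}

```text
time: 59.58
tool_pos: [653.9, -97.5, 225.5]
tcp_rot: [3.141, -0.0, 3.083]
contact_force: [0.1, 0.0, 0.6]
grip_width: 32.9
finger_force: 0.0
```

```bash
sed -i 's/^S=3; draw.*/S=2; draw(70,80,450,245,sys.argv[1])/' fit.py; python3 fit.py f4; python3 -c "
from plan import *
im,cal=look('wrist')
for d in finder.pinpoint('handle','wrist'): print(d['confidence'],d['uv'],toplane(cal,d['uv'],124))
for d in finder.silhouettes('bar0','wrist'):
    m,c,a,wh=rod(cal,d['region'],93); print('bar',round(d['confidence'],2),c.round(1),a.round(3),wh)
print(pose(),tr(0,-170),tr(-32,0),tr(32,0))"
```

```text
tray [ 6.483e+02 -3.810e+01 -5.600e-02]
0.81 [156.7, 200.6] [[ 641.3574828  -207.07841932]]
bar 0.75 [679.2 -39.7] 1.514 [ 23.4 262. ]
bar 0.72 [617.2 -36. ] 1.514 [ 20.1 262.3]
bar 0.52 [651.1  29.5] 0.059 [30.3 40.5]
(array([654.02091268, -97.8827217 , 225.6131844 ]), np.float64(3.085516962284288)) [np.float64(638.7849750065216), np.float64(-207.83350965373185), 32] [np.float64(616.3501628887093), np.float64(-36.30893647181583), 32] [np.float64(680.2498371112906), np.float64(-39.891063528184176), 32]
```

View pics/f4.png

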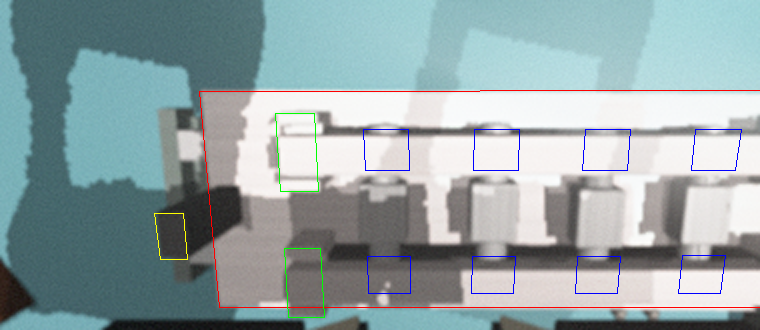

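The bars are at their seats within about 1 mm. I measure the remaining travel from the carrier's studs to the detent roller, using the earlier w2 picture.

```bash
python3 -c "
import cv2
im=cv2.imread('pics/w2.png')[205:265,300:450]
big=cv2.resize(im,None,fx=5,fy=5,interpolation=cv2.INTER_CUBIC); big=cv2.convertScaleAbs(big,alpha=1.3,beta=20)
for x in range(300,450,10): cv2.line(big,((x-300)*5,0),((x-300)*5,6),(0,0,255),1)
cv2.imwrite('pics/c1.png',big)"
```

```text
(no output)
```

View pics/c1.png

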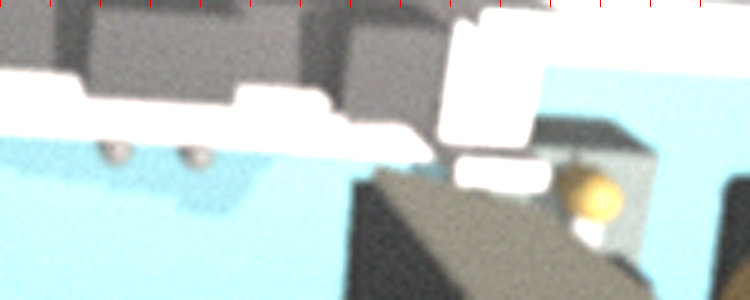

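Run:
```python
from plan import *
o=get_obs(); c=optics.get_calibration("wrist"); T=np.eye(4);T[:3,:3]=Ro.from_euler("xyz",o["tcp_rot"]).as_matrix();T[:3,3]=o["tool_pos"]
M=np.linalg.inv(T)@c["world_from_camera"]
T[:3,:3]=Ro.from_euler("xyz",[np.pi,0,-3.1384]).as_matrix();T[:3,3]=[662,-35.5,227.1]
c["world_from_camera"]=T@M
e=np.array([.056,.9984])
for zr in (34,38,42,50):
    s=toplane(c,[[323.2,235],[339.2,236.2]],38); r=toplane(c,[418,243.4],zr)[0]
    print(zr,s.round(1).tolist(),r.round(1),((r-s.mean(0))@e).round(1))
h=tr(0,-170)
plan([(h[0],h[1],170,np.pi+TR[2])])
```

```text
34 [[717.6, 9.7], [719.1, 28.6]] [729.4 124.2] 105.5
38 [[717.6, 9.7], [719.1, 28.6]] [727.8 122.4] 103.6
42 [[717.6, 9.7], [719.1, 28.6]] [726.3 120.5] 101.7
50 [[717.6, 9.7], [719.1, 28.6]] [723.2 116.9] 97.9
0 [0.038, -0.461, 0.232] -0.0 rows 2
0 [0.037, -0.461, 0.231] -0.0 rows 2
```

The studs are at px 323 and 339 and the roller at px 418. That leaves about 102 mm of travel to the detent. I pinch the handle.

>>> {"name": "send_rows", "arguments": {
  "offset": [
    [0.038, -0.461, 0.1],
    [0.075, -0.922, 0.463],
    [0.075, -0.922, 0.463],
    [0.075, -0.922, 0.463],
    [0.075, -0.922, 0.463],
    [0.075, -0.922, 0.463],
    [0.075, -0.922, 0.463]
  ],
  "delta_rot": [
    [0, 0, 0],
    [0, 0, 0],
    [0, 0, 0],
    [0, 0, 0],
    [0, 0, 0],
    [0, 0, 0],
    [0, 0, 0]
  ],
  "grip": 0.4
}}

```text
time: 61.2
tool_pos: [639.3, -207.0, 170.8]
tcp_rot: [-3.141, 0.001, 3.087]
contact_force: [-0.6, 0.4, 0.5]
grip_width: 37.0
finger_force: 0.0
```

Run:
```python
from plan import *
h=tr(0,-170); print(pose(),h)
plan([(h[0],h[1],95,np.pi+TR[2])])
```

```text
(array([ 639.2998972 , -207.01902165,  170.82794733]), np.float64(3.0868353394821546)) [np.float64(638.7849750065216), np.float64(-207.83350965373185), 32]
0 [0.004, -0.007, 0.632] 0.0002 rows 2
```

>>> {"name": "send_rows", "arguments": {
  "offset": [
    [0.004, 0, 0.2],
    [0.004, 0, 0.4],
    [0.004, 0, 0.55],
    [0.004, 0, 0.63],
    [0.004, 0, 0.63],
    [0.004, 0, 0.63]
  ],
  "delta_rot": [
    [0, 0, 0],
    [0, 0, 0],
    [0, 0, 0],
    [0, 0, 0],
    [0, 0, 0],
    [0, 0, 0]
  ]
}}

```text
time: 61.95
tool_pos: [638.9, -208.0, 95.4]
tcp_rot: [-3.141, 0.002, 3.086]
contact_force: [-0.8, 0.7, 0.5]
grip_width: 36.7
finger_force: 0.0
```

>>> {"name": "send_rows", "arguments": {
  "offset": [
    [0, 0, 0],
    [0, 0, 0],
    [0, 0, 0],
    [0, 0, 0],
    [0, 0, 0],
    [0, 0, 0]
  ],
  "delta_rot": [
    [0, 0, 0],
    [0, 0, 0],
    [0, 0, 0],
    [0, 0, 0],
    [0, 0, 0],
    [0, 0, 0]
  ],
  "grip": 0
}}

```text
time: 62.7
tool_pos: [638.5, -207.5, 94.7]
tcp_rot: [3.141, 0.0, 3.086]
contact_force: [-0.2, 2.7, 2.9]
grip_width: 11.7
finger_force: 30.0
```

Run:
```python
from plan import *
o=get_obs(); p,y=pose(); print(p,y,o["contact_force"],o["grip_width"])
e=np.array([.056,.9984,0]); plan([(*(p+e*70),y)],start=(p,y)); plan([(*(p+e*20),y)],start=(p,y))
```

```text
[ 638.49723698 -207.50348061   94.74016486] 3.0855653827429146 [-0.23736067  2.65361692  2.9382258 ] 11.723182199028473
0 [-0.0, 0.583, -0.0] -0.0 rows 2
0 [-0.0, 0.167, -0.0] -0.0 rows 1
```

>>> {"name": "send_rows", "arguments": {
  "offset": [
    [0, 0.04, 0],
    [0, 0.11, 0],
    [0, 0.2, 0],
    [0, 0.3, 0],
    [0, 0.4, 0],
    [0, 0.48, 0],
    [0, 0.54, 0],
    [0, 0.58, 0]
  ],
  "delta_rot": [
    [0, 0, 0],
    [0, 0, 0],
    [0, 0, 0],
    [0, 0, 0],
    [0, 0, 0],
    [0, 0, 0],
    [0, 0, 0],
    [0, 0, 0]
  ]
}}

```text
time: 63.7
tool_pos: [642.9, -137.8, 94.8]
tcp_rot: [-3.141, 0.002, 3.086]
contact_force: [5.3, -4.1, 3.3]
grip_width: 11.6
finger_force: 30.0
```

>>> {"name": "send_rows", "arguments": {
  "offset": [
    [0, 0.03, 0],
    [0, 0.06, 0],
    [0, 0.09, 0],
    [0, 0.1, 0]
  ],
  "delta_rot": [
    [0, 0, 0],
    [0, 0, 0],
    [0, 0, 0],
    [0, 0, 0]
  ]
}}

```text
time: 64.2
tool_pos: [643.7, -126.2, 94.7]
tcp_rot: [-3.141, 0.002, 3.086]
contact_force: [4.5, -3.8, 2.6]
grip_width: 11.9
finger_force: 30.0
```

>>> {"name": "send_rows", "arguments": {
  "offset": [
    [0, 0.015, 0],
    [0, 0.03, 0],
    [0, 0.03, 0]
  ],
  "delta_rot": [
    [0, 0, 0],
    [0, 0, 0],
    [0, 0, 0]
  ]
}}

```text
time: 64.58
tool_pos: [643.9, -122.5, 94.7]
tcp_rot: [3.141, 0.002, 3.086]
contact_force: [4.0, -3.3, 3.7]
grip_width: 11.7
finger_force: 30.0
```

>>> {"name": "send_rows", "arguments": {
  "offset": [
    [0, 0.015, 0],
    [0, 0.03, 0],
    [0, 0.03, 0]
  ],
  "delta_rot": [
    [0, 0, 0],
    [0, 0, 0],
    [0, 0, 0]
  ]
}}

```text
time: 64.95
tool_pos: [644.0, -120.7, 94.8]
tcp_rot: [-3.139, 0.002, 3.085]
contact_force: [3.3, -7.9, 2.2]
grip_width: 12.2
finger_force: 30.0
```

>>> {"name": "send_rows", "arguments": {
  "offset": [
    [0, 0.015, 0],
    [0, 0.03, 0],
    [0, 0.03, 0]
  ],
  "delta_rot": [
    [0, 0, 0],
    [0, 0, 0],
    [0, 0, 0]
  ]
}}

```text
time: 65.32
tool_pos: [644.0, -120.3, 94.8]
tcp_rot: [-3.135, 0.002, 3.084]
contact_force: [4.0, -19.5, 1.6]
grip_width: 11.9
finger_force: 30.0
```

>>> {"name": "send_rows", "arguments": {
  "offset": [
    [0, 0.015, 0],
    [0, 0.03, 0],
    [0, 0.03, 0]
  ],
  "delta_rot": [
    [0, 0, 0],
    [0, 0, 0],
    [0, 0, 0]
  ]
}}

```text
time: 65.7
tool_pos: [644.2, -117.3, 94.7]
tcp_rot: [-3.136, 0.002, 3.083]
contact_force: [6.0, -8.7, 1.4]
grip_width: 11.3
finger_force: 30.0
```

>>> {"name": "send_rows", "arguments": {
  "offset": [
    [0, 0.01, 0],
    [0, 0.02, 0],
    [0, 0.02, 0],
    [0, 0.02, 0]
  ],
  "delta_rot": [
    [0, 0, 0],
    [0, 0, 0],
    [0, 0, 0],
    [0, 0, 0]
  ]
}}

```text
time: 66.2
tool_pos: [644.7, -109.9, 94.7]
tcp_rot: [-3.141, 0.002, 3.085]
contact_force: [4.2, -4.6, 2.5]
grip_width: 11.6
finger_force: 30.0
```

>>> {"name": "send_rows", "arguments": {
  "offset": [
    [0, 0, 0],
    [0, 0, 0],
    [0, 0, 0],
    [0, 0, 0]
  ],
  "delta_rot": [
    [0, 0, 0],
    [0, 0, 0],
    [0, 0, 0],
    [0, 0, 0]
  ],
  "grip": 0.4
}}

```text
time: 66.7
tool_pos: [643.6, -109.3, 94.2]
tcp_rot: [3.141, -0.001, 3.086]
contact_force: [0.7, -0.3, -0.4]
grip_width: 36.6
finger_force: 0.0
```

>>> {"name": "send_rows", "arguments": {
  "offset": [
    [0, 0, -0.1],
    [0, 0, -0.4],
    [0, 0, -0.8],
    [0, 0, -0.8]
  ],
  "delta_rot": [
    [0, 0, 0],
    [0, 0, 0],
    [0, 0, 0],
    [0, 0, 0]
  ]
}}

```text
time: 67.2
tool_pos: [646.1, -110.2, 196.4]
tcp_rot: [-3.139, 0.01, 3.086]
contact_force: [0.5, -0.1, -0.8]
grip_width: 36.7
finger_force: 0.0
```

>>> {"name": "send_rows", "arguments": {
  "offset": [
    [-0.05, 0.4, -0.1],
    [-0.15, 0.95, -0.3],
    [-0.15, 0.95, -0.3],
    [-0.15, 0.95, -0.3],
    [-0.15, 0.95, -0.3],
    [-0.15, 0.95, -0.3],
    [-0.15, 0.95, -0.3]
  ],
  "delta_rot": [
    [0, 0, 0],
    [0, 0, 0],
    [0, 0, 0],
    [0, 0, 0],
    [0, 0, 0],
    [0, 0, 0],
    [0, 0, 0]
  ]
}}

```text
time: 68.08
tool_pos: [668.1, 2.2, 226.2]
tcp_rot: [3.142, -0.001, 3.084]
contact_force: [0.1, 0.1, 0.8]
grip_width: 36.9
finger_force: 0.0
```

```bash
sed -i 's/\[648.3,-38.1,-.056\]/[654,59.3,-.056]/; s/^S=2; draw.*/S=2; draw(110,80,500,265,sys.argv[1])/' fit.py; python3 fit.py f5
python3 - <<'E'
from plan import *
im,cal=look('wrist'); print(pose())
for d in finder.silhouettes('bar0','wrist'):
    m,c,a,wh=rod(cal,d['region'],93); print('bar',round(d['confidence'],2),c.round(1),a.round(3),wh)
for d in finder.pinpoint('handle','wrist'): print('handle',d['confidence'],toplane(cal,d['uv'],124).round(1))
E
```

```text
tray [ 6.54e+02  5.93e+01 -5.60e-02]
(array([668.2552313 ,   3.29788462, 226.51381419]), np.float64(3.085668417599244))
bar 0.95 [623.6  61.5] 1.515 [ 19.9 262.2]
bar 0.73 [685.8  57.3] 1.512 [ 22.2 262. ]
handle 0.66 [[ 642.7 -108.1]]
```

View pics/f5.png

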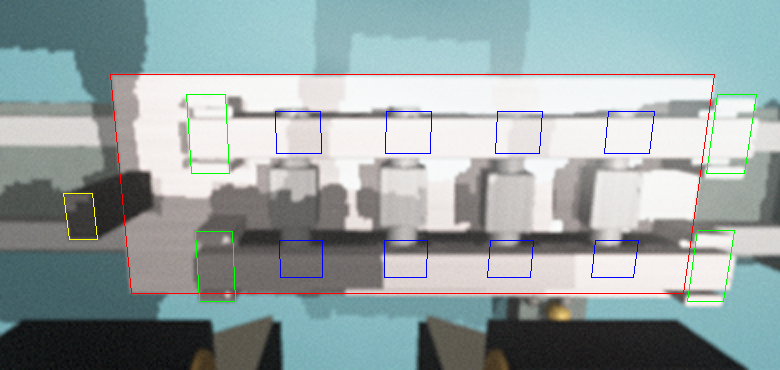

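The final picture, the last I may view, shows the four pins held and both bars in their forks. The roller is at about (557,313) in the crop. I check the detent numerically from directly opposite the roller.

>>> {"name": "send_rows", "arguments": {
  "offset": [
    [-0.1, 0.45, 0],
    [-0.2, 0.95, 0],
    [-0.2, 0.95, 0],
    [-0.2, 0.95, 0],
    [-0.2, 0.95, 0],
    [-0.2, 0.95, 0],
    [-0.2, 0.95, 0],
    [-0.2, 0.95, 0]
  ],
  "delta_rot": [
    [0, 0, 0],
    [0, 0, 0],
    [0, 0, 0],
    [0, 0, 0],
    [0, 0, 0],
    [0, 0, 0],
    [0, 0, 0],
    [0, 0, 0]
  ]
}}

```text
time: 69.82
tool_pos: [698.6, 115.3, 226.6]
tcp_rot: [3.142, 0.0, 3.085]
contact_force: [0.1, -0.2, -0.4]
grip_width: 36.8
finger_force: 0.0
```

Run:
```python
from plan import *
im,cal=look('wrist','w7'); print(pose())
h=cv2.cvtColor(im,cv2.COLOR_RGB2HSV); g=cv2.inRange(h,(14,90,90),(32,255,255))
n,l,s,c=cv2.connectedComponentsWithStats(g)
for k in range(1,n):
    if s[k,4]>12: print(s[k],c[k].round(1),[toplane(cal,c[k],z)[0].round(1).tolist() for z in (38,50)])
for d in finder.silhouettes('bar0','wrist'):
    m,cc,a,wh=rod(cal,d['region'],93); print('bar',round(d['confidence'],2),cc.round(1),a.round(3),wh)
# same in w2 and the 3 earlier frames: studs as projected now
for y in (57.4,59.4,61.4): print(y,project(cal,[[718.4+.056*97.3,y+57.25-9.5,38],[718.4+.056*97.3+.5,y+57.25+9.5,38]]).round(1).tolist())
```

```text
(array([698.59300228, 115.45889565, 226.57216086]), np.float64(3.085200966939324))
[538  98  22  47 775] [550.4 123.1] [[643.8, 403.0], [643.3, 393.2]]
[287 212  10  10  81] [291.6 216.9] [[732.5, 121.0], [729.0, 121.0]]
[204 256  13  52 233] [207.6 274.2] [[799.2, 15.3], [793.3, 18.9]]
[360 260   6  46 137] [363.1 280.9] [[818.9, 204.3], [812.4, 201.3]]
[317 323  19   3  22] [327.  324.8] [[878.1, 158.9], [869.5, 157.5]]
[234 324  59   2  61] [262.1 325. ] [[873.7, 76.2], [865.3, 77.7]]
[294 325  22   1  22] [304.5 325. ] [[876.8, 130.2], [868.3, 129.8]]
bar 0.88 [686.1  57.9] 1.513 [ 21.3 261.5]
bar 0.83 [623.9  62.2] 1.514 [ 19.1 262.7]
57.4 [[277.4, 210.5], [293.9, 210.0]]
59.4 [[279.1, 210.4], [295.6, 209.9]]
61.4 [[280.8, 210.3], [297.4, 209.8]]
```

Run:
```python
import cv2,numpy as np
im=cv2.imread('pics/w7.png'); g=cv2.cvtColor(im,cv2.COLOR_BGR2GRAY); s=cv2.cvtColor(im,cv2.COLOR_BGR2HSV)[:,:,1]
print("cols",list(range(264,320,2)))
for r in range(202,230,2): print(r,' '.join(f"{g[r,c]:3d}/{s[r,c]:3d}" for c in range(264,320,2)))
```

```text
cols [264, 266, 268, 270, 272, 274, 276, 278, 280, 282, 284, 286, 288, 290, 292, 294, 296, 298, 300, 302, 304, 306, 308, 310, 312, 314, 316, 318]
202 113/ 15 114/ 17 114/ 23 112/ 15 113/ 15 116/ 15 117/ 19 118/ 21 114/ 13 122/ 16 209/ 15 225/ 11 226/ 13 227/ 10 225/ 14 227/ 12 228/ 10 227/ 12 228/ 11 229/  8 229/  9 230/ 10 230/  7 230/  8 228/ 10 231/  7 231/  7 230/  8
204 116/ 17 114/  9 117/ 15 117/ 17 116/ 13 114/ 17 113/ 15 116/ 15 111/ 16 119/ 10 214/ 13 226/ 10 227/ 10 226/ 11 228/ 10 225/ 10 230/  7 228/  9 227/ 10 229/ 10 229/  9 231/ 10 230/  9 232/  6 231/  9 229/  8 232/  9 233/  8
206 112/  9 111/  9 109/ 11 112/  5 116/ 13 110/ 13 108/ 14 113/ 11 113/ 22 121/ 16 206/ 14 222/ 14 221/ 18 221/ 16 221/ 13 221/ 15 223/ 13 223/ 13 228/ 11 225/ 13 226/ 11 229/ 11 228/ 11 227/ 10 229/ 11 231/ 10 231/ 10 232/  8
208  84/ 55  82/ 54  87/ 47  85/ 47  80/ 53  79/ 28  78/ 13  82/  9  87/  9 116/ 13 148/ 10 148/ 12 123/ 12 119/ 19 134/ 17 147/ 17 151/ 15 154/  8 155/  8 162/  8 157/ 10 160/ 11 162/ 11 177/ 35 174/ 36 174/ 35 177/ 33 184/ 29
210  77/ 71  79/ 69  77/ 72  78/ 71  72/ 7
[... 1537 characters left out ...]
 154/ 78 146/ 78
224  74/ 75  72/ 86  69/ 90  75/ 76  73/ 80  73/ 63  62/ 28  89/ 17 118/ 11 121/ 14 122/ 20  79/ 16  83/  9 175/  9 188/ 12 173/  3 123/ 18 121/ 12 121/ 16 122/ 18 124/ 14 127/ 16 135/ 41 143/ 82 147/ 81 148/ 80 150/ 77 147/ 82
226  83/ 83  84/ 82  74/ 81  80/ 81  73/ 82  75/ 70  67/ 22  74/ 30  74/ 20  67/ 15  66/ 30  51/ 20  70/ 11 176/  6 194/  7 146/  9  72/ 10  64/  8  63/ 31  73/ 10 100/ 17 125/ 22 137/ 46 149/ 82 144/ 83 150/ 81 145/ 84 147/ 80
228 138/ 85 138/ 83  90/ 81  78/ 68  77/ 76  74/ 72  63/ 27  56/ 26  40/ 12  39/ 20  38/ 26  43/ 12  63/  8 138/  6 150/  8 109/ 12  44/  6  36/  7  45/ 17  40/ 12  72/ 14 130/ 12 135/ 41 144/ 83 148/ 78 147/ 81 148/ 81 149/ 80
```

The studs project to columns 279 and 295 and the roller to 291.6, so the carrier is still about 4.5 mm short of the detent centre. I regrip the handle and push on.

Run:
```python
from plan import *
h=(644.2,-110)
plan([(*h,175,np.pi+TR[2]),(*h,95,np.pi+TR[2])])
```

```text
0 [0.116, -0.634, 0.143] -0.0 rows 2
0 [0.115, -0.634, 0.143] -0.0 rows 2
0 [0.116, -0.634, 0.143] -0.0 rows 2
1 [-0.0, -0.0, 0.667] -0.0 rows 2
```

>>> {"name": "send_rows", "arguments": {
  "offset": [
    [0.06, -0.32, 0.07],
    [0.116, -0.634, 0.143],
    [0.116, -0.634, 0.143]
  ],
  "delta_rot": [
    [0, 0, 0],
    [0, 0, 0],
    [0, 0, 0]
  ]
}}

```text
time: 70.3
tool_pos: [679.7, 37.9, 208.7]
tcp_rot: [-3.141, -0.002, 3.082]
contact_force: [0.5, 0.5, -0.8]
grip_width: 37.1
finger_force: 0.0
```

>>> {"name": "send_rows", "arguments": {
  "offset": [
    [0.06, -0.32, 0.07],
    [0.116, -0.634, 0.143],
    [0.116, -0.634, 0.143]
  ],
  "delta_rot": [
    [0, 0, 0],
    [0, 0, 0],
    [0, 0, 0]
  ]
}}

```text
time: 70.68
tool_pos: [661.9, -36.4, 191.7]
tcp_rot: [-3.142, -0.001, 3.083]
contact_force: [0.1, -0.1, 0.1]
grip_width: 37.3
finger_force: 0.0
```

>>> {"name": "send_rows", "arguments": {
  "offset": [
    [0.06, -0.32, 0.07],
    [0.116, -0.634, 0.143],
    [0.116, -0.634, 0.143],
    [0.116, -0.634, 0.143],
    [0.116, -0.634, 0.143],
    [0.116, -0.634, 0.143]
  ],
  "delta_rot": [
    [0, 0, 0],
    [0, 0, 0],
    [0, 0, 0],
    [0, 0, 0],
    [0, 0, 0],
    [0, 0, 0]
  ]
}}

```text
time: 71.42
tool_pos: [644.5, -108.7, 175.3]
tcp_rot: [3.141, 0.001, 3.087]
contact_force: [-0.3, -0.0, 0.1]
grip_width: 36.9
finger_force: 0.0
```

>>> {"name": "send_rows", "arguments": {
  "offset": [
    [0, 0, 0.2],
    [0, 0, 0.4],
    [0, 0, 0.55],
    [0, 0, 0.667],
    [0, 0, 0.667],
    [0, 0, 0.667]
  ],
  "delta_rot": [
    [0, 0, 0],
    [0, 0, 0],
    [0, 0, 0],
    [0, 0, 0],
    [0, 0, 0],
    [0, 0, 0]
  ]
}}

```text
time: 72.18
tool_pos: [644.6, -109.9, 95.7]
tcp_rot: [-3.141, 0.001, 3.086]
contact_force: [-0.4, -0.1, -0.1]
grip_width: 36.1
finger_force: 0.0
```

>>> {"name": "send_rows", "arguments": {
  "offset": [
    [0, 0, 0],
    [0, 0, 0],
    [0, 0, 0],
    [0, 0, 0],
    [0, 0, 0],
    [0, 0, 0]
  ],
  "delta_rot": [
    [0, 0, 0],
    [0, 0, 0],
    [0, 0, 0],
    [0, 0, 0],
    [0, 0, 0],
    [0, 0, 0]
  ],
  "grip": 0
}}

```text
time: 72.92
tool_pos: [644.2, -109.9, 95.3]
tcp_rot: [-3.142, 0.001, 3.085]
contact_force: [-0.3, 0.2, 2.8]
grip_width: 11.8
finger_force: 30.0
```

>>> {"name": "send_rows", "arguments": {
  "offset": [
    [0, 0.01, 0],
    [0, 0.01, 0],
    [0, 0.01, 0]
  ],
  "delta_rot": [
    [0, 0, 0],
    [0, 0, 0],
    [0, 0, 0]
  ]
}}

```text
time: 73.3
tool_pos: [644.3, -109.0, 95.3]
tcp_rot: [-3.141, 0.001, 3.085]
contact_force: [-1.6, -3.3, 5.1]
grip_width: 12.3
finger_force: 30.0
```

>>> {"name": "send_rows", "arguments": {
  "offset": [
    [0, 0.01, 0],
    [0, 0.01, 0],
    [0, 0.01, 0]
  ],
  "delta_rot": [
    [0, 0, 0],
    [0, 0, 0],
    [0, 0, 0]
  ]
}}

```text
time: 73.68
tool_pos: [644.4, -107.3, 95.3]
tcp_rot: [3.142, 0.001, 3.086]
contact_force: [-0.8, -1.7, 6.0]
grip_width: 11.5
finger_force: 30.0
```

>>> {"name": "send_rows", "arguments": {
  "offset": [
    [0, 0.01, 0],
    [0, 0.01, 0],
    [0, 0.01, 0]
  ],
  "delta_rot": [
    [0, 0, 0],
    [0, 0, 0],
    [0, 0, 0]
  ]
}}

```text
time: 74.05
tool_pos: [644.5, -105.9, 95.3]
tcp_rot: [3.141, 0.001, 3.086]
contact_force: [-0.8, -2.4, 4.7]
grip_width: 11.7
finger_force: 30.0
```

>>> {"name": "send_rows", "arguments": {
  "offset": [
    [0, 0.008, 0],
    [0, 0.008, 0],
    [0, 0.008, 0]
  ],
  "delta_rot": [
    [0, 0, 0],
    [0, 0, 0],
    [0, 0, 0]
  ]
}}

```text
time: 74.42
tool_pos: [644.6, -104.9, 95.3]
tcp_rot: [3.141, 0.001, 3.086]
contact_force: [-1.1, -1.9, 4.4]
grip_width: 11.8
finger_force: 30.0
```

>>> {"name": "send_rows", "arguments": {
  "offset": [
    [0, 0.008, 0],
    [0, 0.008, 0],
    [0, 0.008, 0]
  ],
  "delta_rot": [
    [0, 0, 0],
    [0, 0, 0],
    [0, 0, 0]
  ]
}}

```text
time: 74.8
tool_pos: [644.6, -103.9, 95.3]
tcp_rot: [3.141, 0.001, 3.086]
contact_force: [-1.3, -1.7, 5.4]
grip_width: 12.0
finger_force: 30.0
```

>>> {"name": "send_rows", "arguments": {
  "offset": [
    [0, 0.008, 0],
    [0, 0.008, 0],
    [0, 0.008, 0]
  ],
  "delta_rot": [
    [0, 0, 0],
    [0, 0, 0],
    [0, 0, 0]
  ]
}}

```text
time: 75.18
tool_pos: [644.7, -103.2, 95.3]
tcp_rot: [3.141, 0.001, 3.086]
contact_force: [-0.4, -2.9, 5.8]
grip_width: 11.8
finger_force: 30.0
```

>>> {"name": "send_rows", "arguments": {
  "offset": [
    [0, 0.008, 0],
    [0, 0.008, 0],
    [0, 0.008, 0]
  ],
  "delta_rot": [
    [0, 0, 0],
    [0, 0, 0],
    [0, 0, 0]
  ]
}}

```text
time: 75.55
tool_pos: [644.7, -102.3, 95.3]
tcp_rot: [3.141, 0.001, 3.086]
contact_force: [-0.7, -2.5, 5.0]
grip_width: 12.1
finger_force: 30.0
```

>>> {"name": "send_rows", "arguments": {
  "offset": [
    [0, 0.008, 0],
    [0, 0.008, 0],
    [0, 0.008, 0]
  ],
  "delta_rot": [
    [0, 0, 0],
    [0, 0, 0],
    [0, 0, 0]
  ]
}}

```text
time: 75.92
tool_pos: [644.8, -101.9, 95.3]
tcp_rot: [-3.141, 0.001, 3.085]
contact_force: [-0.5, -4.3, 5.3]
grip_width: 12.1
finger_force: 30.0
```

>>> {"name": "send_rows", "arguments": {
  "offset": [
    [0, 0.006, 0],
    [0, 0.006, 0],
    [0, 0.006, 0]
  ],
  "delta_rot": [
    [0, 0, 0],
    [0, 0, 0],
    [0, 0, 0]
  ]
}}

```text
time: 76.3
tool_pos: [644.8, -101.8, 95.3]
tcp_rot: [-3.14, 0.001, 3.085]
contact_force: [-1.4, -6.2, 5.2]
grip_width: 11.7
finger_force: 30.0
```

The second stud begins at y = -102. I find the opposite flank of the detent so I can centre the carrier.

>>> {"name": "send_rows", "arguments": {
  "offset": [
    [0, -0.02, 0],
    [0, -0.035, 0],
    [0, -0.035, 0],
    [0, -0.035, 0]
  ],
  "delta_rot": [
    [0, 0, 0],
    [0, 0, 0],
    [0, 0, 0],
    [0, 0, 0]
  ]
}}

```text
time: 76.8
tool_pos: [644.6, -103.6, 95.3]
tcp_rot: [3.14, 0.001, 3.086]
contact_force: [-1.2, 1.7, 5.3]
grip_width: 11.5
finger_force: 30.0
```

>>> {"name": "send_rows", "arguments": {
  "offset": [
    [0, -0.01, 0],
    [0, -0.01, 0],
    [0, -0.01, 0]
  ],
  "delta_rot": [
    [0, 0, 0],
    [0, 0, 0],
    [0, 0, 0]
  ]
}}

```text
time: 77.18
tool_pos: [644.6, -104.1, 95.3]
tcp_rot: [3.139, 0.0, 3.086]
contact_force: [0.1, 4.0, 5.9]
grip_width: 11.6
finger_force: 30.0
```

>>> {"name": "send_rows", "arguments": {
  "offset": [
    [0, -0.01, 0],
    [0, -0.01, 0],
    [0, -0.01, 0]
  ],
  "delta_rot": [
    [0, 0, 0],
    [0, 0, 0],
    [0, 0, 0]
  ]
}}

```text
time: 77.55
tool_pos: [644.6, -104.2, 95.2]
tcp_rot: [3.138, 0.0, 3.087]
contact_force: [-0.7, 7.2, 7.1]
grip_width: 12.0
finger_force: 30.0
```

>>> {"name": "send_rows", "arguments": {
  "offset": [
    [0, 0.01, 0],
    [0, 0.02, 0],
    [0, 0.02, 0]
  ],
  "delta_rot": [
    [0, 0, 0],
    [0, 0, 0],
    [0, 0, 0]
  ]
}}

```text
time: 77.92
tool_pos: [644.6, -103.9, 95.3]
tcp_rot: [3.14, 0.001, 3.086]
contact_force: [-1.5, 0.6, 6.1]
grip_width: 11.6
finger_force: 30.0
```

>>> {"name": "send_rows", "arguments": {
  "offset": [
    [0, 0.008, 0],
    [0, 0.008, 0],
    [0, 0.008, 0]
  ],
  "delta_rot": [
    [0, 0, 0],
    [0, 0, 0],
    [0, 0, 0]
  ]
}}

```text
time: 78.3
tool_pos: [644.6, -103.6, 95.3]
tcp_rot: [3.141, 0.001, 3.086]
contact_force: [-0.7, -0.6, 5.9]
grip_width: 12.0
finger_force: 30.0
```

>>> {"name": "send_rows", "arguments": {
  "offset": [
    [0, 0.009, 0],
    [0, 0.009, 0],
    [0, 0.009, 0],
    [0, 0.009, 0]
  ],
  "delta_rot": [
    [0, 0, 0],
    [0, 0, 0],
    [0, 0, 0],
    [0, 0, 0]
  ]
}}

```text
time: 78.8
tool_pos: [644.7, -102.7, 95.3]
tcp_rot: [3.141, 0.001, 3.086]
contact_force: [-1.5, -2.3, 6.4]
grip_width: 11.8
finger_force: 30.0
```

>>> {"name": "send_rows", "arguments": {
  "offset": [
    [0, 0, 0],
    [0, 0, 0],
    [0, 0, 0],
    [0, 0, 0]
  ],
  "delta_rot": [
    [0, 0, 0],
    [0, 0, 0],
    [0, 0, 0],
    [0, 0, 0]
  ],
  "grip": 0.4
}}

```text
time: 79.3
tool_pos: [644.4, -102.7, 94.7]
tcp_rot: [3.141, -0.0, 3.086]
contact_force: [0.1, 0.2, -0.1]
grip_width: 36.8
finger_force: 0.0
```

>>> {"name": "send_rows", "arguments": {
  "offset": [
    [0, 0, -0.1],
    [0, 0, -0.4],
    [0, 0, -0.9],
    [0, 0, -0.9]
  ],
  "delta_rot": [
    [0, 0, 0],
    [0, 0, 0],
    [0, 0, 0],
    [0, 0, 0]
  ]
}}

```text
time: 79.8
tool_pos: [647.2, -103.5, 210.0]
tcp_rot: [-3.139, 0.012, 3.086]
contact_force: [0.4, 0.1, -1.1]
grip_width: 36.4
finger_force: 0.0
```

>>> {"name": "send_rows", "arguments": {
  "offset": [
    [-0.1, 0.4, -0.1],
    [-0.25, 0.95, -0.2],
    [-0.25, 0.95, -0.2],
    [-0.25, 0.95, -0.2],
    [-0.25, 0.95, -0.2],
    [-0.25, 0.95, -0.2],
    [-0.25, 0.95, -0.2]
  ],
  "delta_rot": [
    [0, 0, 0],
    [0, 0, 0],
    [0, 0, 0],
    [0, 0, 0],
    [0, 0, 0],
    [0, 0, 0],
    [0, 0, 0]
  ]
}}

```text
time: 80.68
tool_pos: [680.7, 8.3, 226.9]
tcp_rot: [3.142, -0.0, 3.084]
contact_force: [0.2, 0.3, 0.3]
grip_width: 36.6
finger_force: 0.0
```

Run:
```python
from plan import *
im,cal=look('wrist','w8'); print(pose())
h=cv2.cvtColor(im,cv2.COLOR_RGB2HSV); g=cv2.inRange(h,(14,90,90),(32,255,255)); n,l,s,c=cv2.connectedComponentsWithStats(g)
for k in range(1,n):
    if s[k,4]>25 and s[k,1]<250: print(s[k],c[k].round(1),[toplane(cal,c[k],z)[0].round(1).tolist() for z in (38,50)])
for t,z in (('bar0',93),('pin0',76)):
    for d in finder.silhouettes(t,'wrist'):
        if d['region'].sum()>20: m,cc,a,wh=rod(cal,d['region'],z); print(t,round(d['confidence'],2),cc.round(1),a.round(3),wh)
for d in finder.pinpoint('handle','wrist'): print('handle',toplane(cal,d['uv'],124).round(1))
```

```text
(array([680.7204733 ,   8.50843182, 226.96271751]), np.float64(3.084502621073935))
[381 219  10   9  76] [385.6 223. ] [[728.3, 122.9], [724.3, 119.0]]
bar0 0.94 [624.3  68.4] 1.513 [ 18.6 261.6]
bar0 0.7 [686.5  64.5] 1.513 [ 21.8 262.1]
pin0 0.96 [658.2  89.5] 3.095 [26.2 44.6]
pin0 0.8 [655.2  37.5] 3.069 [23.6 44.7]
pin0 0.72 [652.1 -17.1] 3.084 [24.6 44.6]
pin0 0.66 [661.1 139.9] 0.015 [31.6 44.6]
handle [[ 646.7 -100.9]]
handle [[641.5 -10.5]]
handle [[645.9  53.4]]
```

```bash
python3 -c "
from plant import ticket
print(ticket.close_job())"
```

```text
the job is handed in; nothing more can be done
None
```

The job is handed in at about 81 s of the 200 s: all four pins are in their slots, both bars are down in their forks and centred within about 1 mm. The carrier was released between the detent's two studs, which the pushing force showed on both sides, and the hammer, can and wood block were left alone.

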